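# Pry open the seal-kit case and read its label

### The job

Take the flat pry blade from its grey mat, slip its tip into the notch under the front edge of the blue seal-kit case's lid and lever the lid up and over until it rests fully open, lifting it only with the blade, never with the gripper; then put the blade back flat on its mat. Next take the code reader from its green mat, aim its nose at the middle of the label inside the opened lid from about 10 cm away, hold it still there for at least one second, and put it back flat on its mat. Set both tools down rather than dropping them, and leave everything else on the bench undisturbed.

Things in the scene. Friction and masses are not known exactly. Their poses are not given: they have to be found in the camera images.
- case: blue steel seal-kit case, fixed to the bench, 120 (x) x 150 (y) x 62 mm high without its lid, walls 6 mm. Origin: centre of its underside, on the bench. Its own -x side is the front (towards the robot, its yaw varies by up to 0.3 rad); the lid is hinged along the top of its rear (+x) wall. Inside, a black tray of seals reaches up to 34 mm above the bench
- notch (a point): pry notch in the case's front wall: a 60 mm wide, 12 mm high opening, from 50 mm above the bench up to the lid's underside at 62 mm, with a yellow strip below it and an equally wide (60 mm) yellow strip above it on the lid's top. The point is the centre of the opening, on the wall's outer face, 56 mm above the bench; axes as the case. Behind the 6 mm wall the space under the lid is free
- hinge (a point): middle of the lid's hinge axis, which runs along the case's y, at the case's rear top edge: 60 mm behind the case's centre, 62 mm above the bench. The lid's underside passes through this axis
- lid (a joint): the lid: a flat 120 x 150 x 6 mm blue steel plate of about 0.15 kg, flush with the case on all sides. 0 = closed and level; grows as its front edge rises; 1.57 = upright; at 2.1 rad it rests on its stop leaning back (fully open). Hinge with light friction only: below upright it falls shut, past upright it falls open by itself. About 1 N at the front edge lifts it
- label (a point): centre of the white label with black bars, 44 x 64 mm, on the underside (inside) of the lid, 55 mm from the hinge axis, so that it faces the front of the case and somewhat up when the lid is fully open, then 109 mm above the bench. Axes: those of the lid, x towards the hinge, y along the hinge, -z out of the label's printed face
- blade: pry blade, 220 mm long, about 0.15 kg, lying along its x on the grey mat: orange handle 110 x 20 x 24 mm high at -x, flat steel blade at +x, 24 mm wide, 3 mm thick, standing out 110 mm from the handle, its mid-plane 9.5 mm above the handle's underside. Origin: middle of its length, at the handle's underside (the handle's front end is here)
- blade_grip (a point): point inside the blade's handle to grip, near its centre of mass, 30 mm behind the origin and 14 mm above the underside; gripped across y (20 mm wide)
- blade_tip (a point): middle of the blade's front edge, 110 mm ahead of the origin, 9.5 mm above the underside; axes as blade
- blade_mat: grey mat fixed on the bench, 260 (x) x 110 (y) x 4 mm thick; home of the pry blade. Origin: centre of its underside
- reader: straight handheld code reader, about 0.20 kg, standing flat on the green mat: black grip 95 x 36 x 36 mm at -x, yellow head 40 x 52 x 42 mm at +x. Total length 135 mm. Its line of sight leaves the head's front face along its +x. Origin: at its underside, 70 mm from the rear end and 65 mm behind the front face
- reader_grip (a point): point inside the reader's black grip to hold, 10 mm behind the origin, 18 mm above the underside; gripped across y (36 mm wide); the yellow head begins 35 mm ahead of it
- reader_nose (a point): centre of the reader's front window, 65 mm ahead of its origin, 21 mm above its underside; +x is the line of sight
- reader_mat: green mat fixed on the bench, 260 (x) x 110 (y) x 4 mm thick; home of the code reader. Origin: centre of its underside
- grommet: bystander: dark grey rubber grommet, 28 mm across, 12 mm high, loose; origin at its underside
- spacer: bystander: white nylon spacer ring, 30 mm across, 14 mm high, loose; origin at its underside
- wedge_pin: bystander: blued steel wedge pin lying down, 74 x 18 x 14 mm, loose; origin at its underside
- shim: bystander: rusty brown pad shim lying flat, 62 x 90 x 4 mm, loose; origin at its underside
- brake_pad: bystander: brake pad lying flat, 50 x 110 x 16 mm, loose; origin at its underside
- piston: bystander: steel caliper piston, an upright cup 48 mm across, 50 mm high, loose; origin at its underside

How it is judged:
On the way, in this order (a step that is already met when the one before it is completed fails the run):
1. the pry blade is held and lifted off its mat (height (world z) of blade above 0.03 m and contact force between the fingers and blade above 0.5 N), for 0.2 s.
2. the held blade is prying the lid up: pressing on it with the lid raised by more than 0.25 rad (value of joint lid above 0.25 rad and contact force between blade and lid above 0.1 N and contact force between the fingers and blade above 0.5 N), for 0.1 s.
3. the lid rests fully open (over 1.95 rad) (value of joint lid above 1.95 rad), for 0.3 s.
4. the pry blade lies flat and released on its grey mat, the lid still open (x of blade in the frame of blade_mat between -0.065 and 0.065 m and y of blade in the frame of blade_mat between -0.045 and 0.045 m and z of blade in the frame of blade_mat below 0.014 m and angle between blade's own z axis and vertical below 0.15 rad and linear speed of blade below 0.02 m/s and contact force between the fingers and blade below 0.3 N and value of joint lid above 1.95 rad), for 0.2 s.
5. the held reader looks at the label from its printed side and is still for 1 s: label centre 50 to 180 mm ahead of the nose, within 20 mm sideways and 18 mm in height of the line of sight (y of label in the frame of reader_nose between -0.02 and 0.02 m and z of label in the frame of reader_nose between -0.018 and 0.018 m and x of label in the frame of reader_nose between 0.05 and 0.18 m and z of reader_nose in the frame of label below -0.03 m and linear speed of reader below 0.03 m/s and angular speed of reader below 0.15 rad/s and contact force between the fingers and reader above 0.5 N and value of joint lid above 1.95 rad), for 1 s.
At the end, for the whole second after the job is handed in: lid fully open (over 1.95 rad) and at rest; blade and reader each lying flat (tilt under 0.15 rad), released and at rest on its own mat, its origin within 65 mm along and 45 mm across of the mat's centre (all of step 4 and x of reader in the frame of reader_mat between -0.065 and 0.065 m and y of reader in the frame of reader_mat between -0.045 and 0.045 m and z of reader in the frame of reader_mat below 0.014 m and angle between reader's own z axis and vertical below 0.15 rad and linear speed of reader below 0.02 m/s and contact force between the fingers and reader below 0.3 N and velocity of joint lid below 0.1 rad/s); the robot touches nothing.
It fails at once if gripper or arm pushes on the lid (over 2 N) (contact force between any of the fingers, the arm and lid above 2 N).
It fails at once if the blade or the reader is dropped (unheld more than 25 mm above its mat) ((height (world z) of blade above 0.03 m and contact force between the fingers and blade below 0.05 N) or (height (world z) of reader above 0.03 m and contact force between the fingers and reader below 0.05 N)).
It fails at once if a bystander is moved by more than 25 mm (distance of any of grommet, spacer, wedge_pin, shim, brake_pad, piston from where it was at the start of the episode above 0.025 m).
It also fails if it takes over 72 s, if anything falls off the work surface, if the arm or the gripper's body presses on something with over 40 N, if the wrist force passes 120 N, or if a joint passes its speed limit or range.

### The arm

A 6-joint arm with a two-finger parallel gripper is mounted at the origin on the work surface. World frame = base frame: x ahead of the robot, y to its left, z up, the work surface at z = 0. Lengths are in m, angles in rad, forces in N, time in s.
With the tool pointing down it reaches from about 0.25 to 0.775 m from the base axis. Payload 4 kg.
Tool frame: the origin (TCP) lies on the centre line of the jaws, within the pads' length; the fingertips stand 8 mm ahead of it and the grasp point (between the pads) lies 11 mm behind it; z points along the fingers, y is the direction in which the jaws open and shut (so a half turn about z gives the same grasp; the last joint's range is limited). The gripper opens to 94 mm and grips with 3 to 60 N. Pads are 16 mm wide; open, the fingers measure 119 mm over their backs; the gripper's body (75 mm by 177 mm) begins 78 mm behind the grasp point.
Start: joints at [1.057, 0.087, 1.371, -0, 1.684, -0.103], TCP at [0.22, 0.504, 0.214] pointing down, gripper open.
Joint ranges: [-3.1, 3.1], [-0.76, 2.03], [0.27, 2.55], [-1.08, 4.22], [0.17, 2.65], [-2.57, 2.57]. Speed limits (rad/s): [2.79, 2.79, 3.14, 3.14, 3.14, 3.14].

### API

Orientations are given as [roll, pitch, yaw] about the fixed x, y, z axes, in that order (R = Rz(yaw) Ry(pitch) Rx(roll)).
In Python, from bench import robot, cams, close_job gives the robot as it stands.
- The arm moves only by the tool arm_command, never from a script. Its argument "plan" is one flat list of numbers, 7 for each row, row after row: the shift along the tool's x, y, z in cm, then the turn, a rotation vector about the tool's x, y, z in degrees, then the closure, from 0 (fully open) to 1 (shut). A call has 1 to 8 rows; each row shifts and turns the commanded pose from where the row before left it, along the tool's axes as they then stand; what a row does not reach is not made up. A row lasts 1/8 s, in which the tool goes at most 62.5 mm and 10.7 degrees, less where a joint would pass 70% of its speed; a pose out of reach is approached as far as the arm can. A call with a gripper value outside its range is refused whole. The fingers move at their own pace and stop on an object; the grip force is fixed at half the most. Time passes only in rows, so rows that do not move let the fingers close. It gives the time, the measured TCP pose, the force and the opening at its end, in the units of the state.
- robot.get_obs(): the state, without advancing time (a new reading comes with each control period).
- cams.snapshot(name): name is "side" or "top"; returns a dict with "pixels" (400x640x3 uint8, red, green, blue), "fov_y" (degrees; the focal length in pixels is half the picture's height over the tangent of half this angle, whatever the lens; pixels are square), "cx", "cy" (the principal point, pixels), "k1" (the pictures are not rectified: a ray, as slopes to the right and down, at radius r is drawn at 1 + k1 r^2 times it, then the intrinsics apply), "camera_from_world" (4x4, takes a point from world to camera coordinates). Camera axes: x right, y up, looking along -z (the intrinsics and any distortion apply to the point x, -y, -z); pixel columns grow to the right and rows downward; lengths in m; the calibration is good to about 2 mm. A picture is of the moment at which its call begins. There is no depth.
- close_job(): hands the job in, once; it reports no verdict.
The state is a dict: "time": time; "joint_positions": joint angles; "qvel": joint speeds; "joint_torque": joint torques, N m; "tool_pos": TCP position; "ee_rot": TCP orientation; "wrist_force": force on the tool from outside, world axes, zero at the start; "wrist_torque": the same for the moment, N m; "width": finger opening in m.
Only numpy, scipy, OpenCV 4.12 (cv2) and the standard library are available. Lean on these libraries where they do the work, as an engineer would, in place of code of your own. Each camera call takes 0.05 s, during which the arm holds its last target.

## Working session

There is one attempt and no reset: what is moved stays moved. The work goes in short steps, Python scripts to look and compute and a tool call to move; the robot and the scene stay as the last step left them, time stands still between calls to the robot, and variables do not carry over. Pictures are saved under pics/ and viewed, and the job is handed in when it is done.

Besides the shell and the picture viewer there is one more tool, called after "Request:" as a command line: name --argument value ..., lists and objects as JSON in quotes. arm_command: Moves the arm, as the interface text tells. Its arguments: {"type":"object","properties":{"plan":{"type":"array","items":{"type":"number"}}},"required":["plan"]}

```bash
ls -la; mkdir -p pics
python3 - <<'E'
from bench import robot,cams
import cv2
o=robot.get_obs();print(o)
for n in("side","top"):
    s=cams.snapshot(n);cv2.imwrite(f"pics/{n}0.png",s["pixels"][:,:,::-1])
    print({k:v for k,v in s.items() if k!="pixels"})
E
```

```text
total 12
drwxr-xr-x  3 agent agent 4096 Dec  7 01:16 .
drwxr-xr-x 23 root  root  4096 Dec  7 01:16 ..
drwxr-xr-x  2 agent agent 4096 Dec  7 01:16 pics
{'time': 0.0, 'joint_positions': array([ 1.05691750e+00,  8.79473663e-02,  1.37223858e+00, -2.29772216e-06,
        1.68365200e+00, -1.03105861e-01]), 'qvel': array([ 0.00103406,  0.00039276, -0.00127674,  0.00083285,  0.00103163,
       -0.0015987 ]), 'joint_torque': array([-1.95696724e-03, -3.40185070e+01, -3.02420533e+01,  7.14432425e-02,
        3.30184749e-02, -1.82909171e-04]), 'tool_pos': array([0.21936232, 0.50376409, 0.21231633]), 'ee_rot': array([-3.13935905e+00, -2.28820967e-04,  2.73081918e+00]), 'wrist_force': array([ 0.17062954, -1.1420474 , -0.4188828 ]), 'wrist_torque': array([0.056007  , 0.00898861, 0.00093266]), 'width': 0.0940130301632194}
{'fov_y': 42.404978600080184, 'cx': 325.7352123133767, 'cy': 190.67202044893892, 'k1': -0.05506490546931647, 'camera_from_world': array([[ 0.78702816, -0.61691408,  0.00192178, -0.4217963 ],
       [ 0.48639666,  0.62243072,  0.61318699, -0.36113592],
       [-0.37947986, -0.48166068,  0.78993546, -1.13522626],
       [ 0.        ,  0.        ,  0.        ,  1.        ]])}
{'fov_y': 50.362533572123596, 'cx': 316.38600468428734, 'cy': 204.06097555068442, 'k1': -0.04015035258679635, 'camera_from_world': array([[ 7.89945413e-02, -9.96874760e-01,  7.58770829e-04,
         3.59143949e-02],
       [ 9.67898583e-01,  7.68805443e-02,  2.39294200e-01,
        -5.99354737e-01],
       [-2.38604683e-01, -1.81685224e-02,  9.70946811e-01,
        -9.63673278e-01],
       [ 0.00000000e+00,  0.00000000e+00,  0.00000000e+00,
         1.00000000e+00]])}
```

View pics/side0.png

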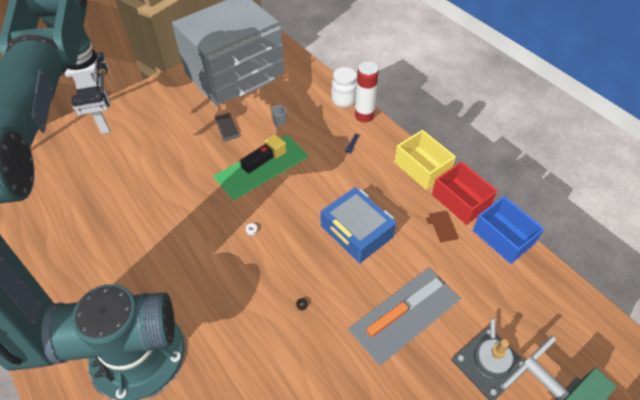

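View pics/top0.png

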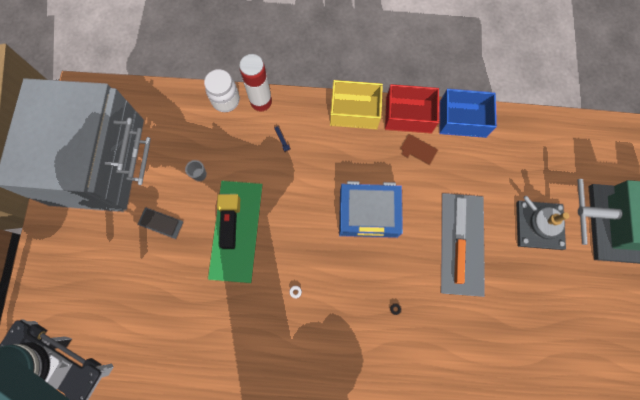

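The side view shows the case at about (358,224), the grey mat and blade at (405,312), and the green mat and reader at (262,165). In the top view, the case is at (371,209), the blade at (461,240), the reader at (228,222), the spacer at (295,292) and the grommet at (395,309).

```bash
cat > h.py <<'E'
import numpy as np,cv2,os
from bench import robot,cams
from scipy.spatial.transform import Rotation as R
def snap(n,save=None,crop=None,z=1):
    s=cams.snapshot(n); s["img"]=s["pixels"][:,:,::-1].copy()
    if save:
        im=s["img"]
        if crop: x0,y0,x1,y1=crop; im=im[y0:y1,x0:x1]
        cv2.imwrite("pics/"+save,cv2.resize(im,None,fx=z,fy=z,interpolation=cv2.INTER_CUBIC))
    return s
def K(s):
    f=200/np.tan(np.radians(s["fov_y"]/2)); return np.array([[f,0,s["cx"]],[0,f,s["cy"]],[0,0,1.]])
def rays(s,uv):
    p=cv2.undistortPoints(np.array(uv,float).reshape(-1,1,2),K(s),np.array([s["k1"],0,0,0.])).reshape(-1,2)
    d=np.c_[p[:,0],-p[:,1],-np.ones(len(p))]
    T=s["camera_from_world"]; return -T[:3,:3].T@T[:3,3], d@T[:3,:3]
def onplane(s,uv,z):
    c,d=rays(s,uv); return c+d*((z-c[2])/d[:,2])[:,None]
def proj(s,P):
    T=s["camera_from_world"];P=np.atleast_2d(P); q=P@T[:3,:3].T+T[:3,3]; q=q*[1,-1,-1]
    return cv2.projectPoints(q,np.zeros(3),np.zeros(3),K(s),np.array([s["k1"],0,0,0.]))[0].reshape(-1,2)
def blob(s,lo,hi,box=None):
    hsv=cv2.cvtColor(s["img"],cv2.COLOR_BGR2HSV); m=cv2.inRange(hsv,np.array(lo),np.array(hi))
    if box: b=np.zeros_like(m);x0,y0,x1,y1=box;b[y0:y1,x0:x1]=1;m*=b
    c,_=cv2.findContours(m,cv2.RETR_EXTERNAL,cv2.CHAIN_APPROX_NONE)
    return m,max(c,key=cv2.contourArea)
def tri(s1,u1,s2,u2):
    A=np.zeros((3,3));b=np.zeros(3)
    for s,u in((s1,u1),(s2,u2)):
        c,d=rays(s,[u]);d=d[0]/np.linalg.norm(d[0]);M=np.eye(3)-np.outer(d,d);A+=M;b+=M@c
    return np.linalg.solve(A,b)
E
python3 - <<'E'
from h import *
t=snap("top","t1.png",(330,140,530,310),4);cv2.imwrite
cv2.imwrite("pics/t1b.png",cv2.resize(t["img"][140:310,130:330],None,fx=4,fy=4,interpolation=cv2.INTER_CUBIC))
s=snap("side","s1.png",(300,170,500,370),3)
print(proj(t,[[.3,0,0],[.6,0,0]]))
for n,q,pl in(("top",t,(330,140)),("side",s,None)):
  for (u,v) in ([(461,195),(461,225),(461,262),(485,220),(372,210),(345,210),(228,204),(228,232),(257,195)] if n=="top" else [(388,320),(428,290),(400,350),(360,215),(370,245),(262,157),(275,145),(240,175)]):
    print(n,u,v,cv2.cvtColor(q["img"],cv2.COLOR_BGR2HSV)[v,u])
E
```

```text
[[340.78981306 330.55092568]
 [348.39673894 211.21366568]]
top 461 195 [170   8  95]
top 461 225 [115   8 182]
top 461 262 [ 11 180 229]
top 485 220 [ 12 136 182]
top 372 210 [106  18 156]
top 345 210 [108 158 168]
top 228 204 [ 23 165 188]
top 228 232 [105  16  32]
top 257 195 [ 68 139 117]
side 388 320 [ 12 165 240]
side 428 290 [105  12 205]
side 400 350 [ 12 115 180]
side 360 215 [103  18 174]
side 370 245 [108 147 128]
side 262 157 [130  20  38]
side 275 145 [ 23 149 205]
side 240 175 [ 68 130 129]
```

View pics/t1.png

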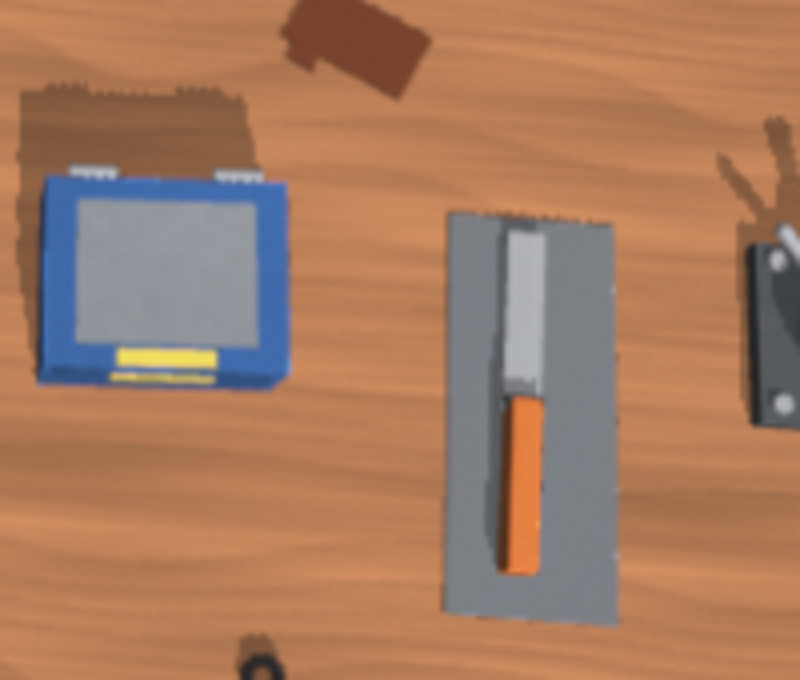

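View pics/t1b.png

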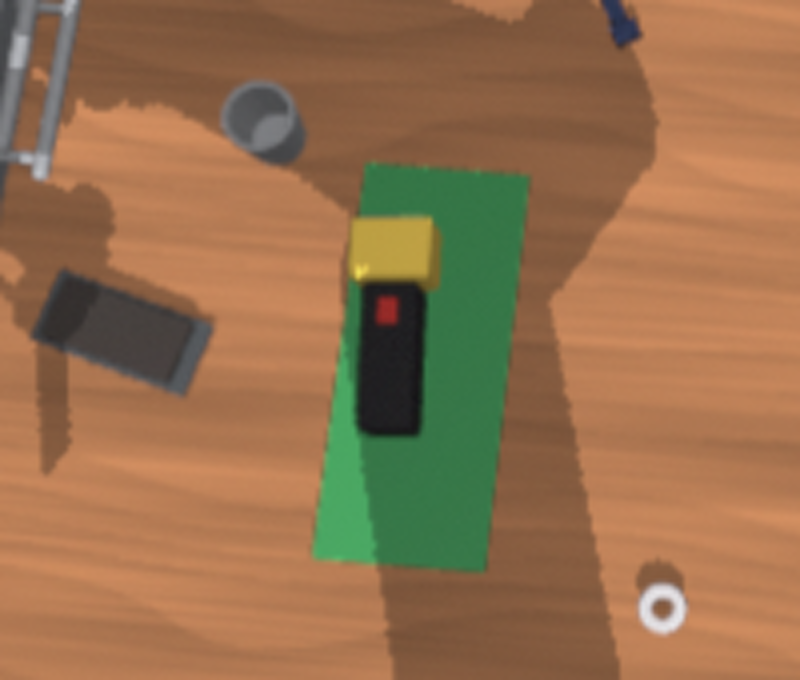

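View pics/s1.png

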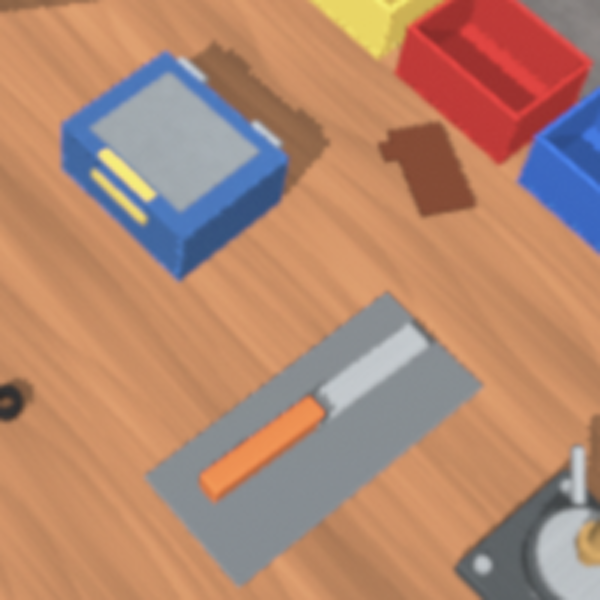

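Run:
```python
from h import *
t=snap("top");s=snap("side")
print("cams",rays(t,[[0,0]])[0],rays(s,[[0,0]])[0])
def T(l,o=(330,140),k=4): return np.array([[ (x+.5)/k-.5+o[0],(y+.5)/k-.5+o[1]] for x,y in l])
def rep(n,P):
    print(n,"\n",P.round(4).tolist(),"ctr",P.mean(0).round(4))
m=onplane(t,T([(447,212),(614,225),(618,625),(443,612)]),.004);rep("bmat top",m)
d=(m[0]+m[1]-m[2]-m[3]);print("yaw",np.arctan2(d[1],d[0]))
m=onplane(s,T([(387,292),(484,384),(241,586),(147,476)],(300,170),3),.004);rep("bmat side",m)
d=(m[0]+m[1]-m[2]-m[3]);print("yaw",np.arctan2(d[1],d[0]))
m=onplane(t,T([(367,163),(530,176),(487,572),(313,558)],(130,140)),.004);rep("rmat top",m)
d=(m[0]+m[1]-m[2]-m[3]);print("yaw",np.arctan2(d[1],d[0]))
# blobs
for n,q,box in(("top",t,(430,180,500,310)),("side",s,(340,260,470,370))):
    M,c=blob(q,(5,165,150),(16,255,255),box); r=cv2.minAreaRect(c);print(n,"handle",r)
    b=cv2.boxPoints(r);P=onplane(q,b,.028);rep("handle",P)
for n,q,box in(("top",t,(430,180,500,310)),("side",s,(340,260,470,370))):
    M,c=blob(q,(95,0,150),(130,40,255),box); r=cv2.minAreaRect(c);print(n,"blade",r);rep("blade",onplane(q,cv2.boxPoints(r),.015))
for n,q,box in(("top",t,(330,170,410,245)),("side",s,(310,180,405,270))):
    M,c=blob(q,(100,90,60),(118,255,255),box); 
    a=cv2.approxPolyDP(cv2.convexHull(c),3,True).reshape(-1,2);print(n,a.tolist());rep("case z068",onplane(q,a,.068));rep("case z0",onplane(q,a,0))
    M,c=blob(q,(20,90,150),(35,255,255),box);rep("yellow",onplane(q,cv2.boxPoints(cv2.minAreaRect(c)),.068))
for n,q,box in(("top",t,(200,180,260,280)),("side",s,(230,130,300,180))):
    M,c=blob(q,(18,120,110),(30,255,255),box);r=cv2.minAreaRect(c);print(r);rep("head",onplane(q,cv2.boxPoints(r),.046))
    M,c=blob(q,(0,0,0),(180,120,60),box);r=cv2.minAreaRect(c);print(r);rep("grip",onplane(q,cv2.boxPoints(r),.040))
```

```text
cams [0.3473406  0.06437235 1.07907036] [ 0.07682536 -0.58222383  1.11900992]
bmat top 
 [[0.6684, -0.2408, 0.004], [0.6684, -0.3514, 0.004], [0.4097, -0.3508, 0.004], [0.4097, -0.2411, 0.004]] ctr [ 0.5391 -0.296   0.004 ]
yaw -0.0006078121323149939
bmat side 
 [[0.6654, -0.2459, 0.004], [0.6671, -0.3528, 0.004], [0.4088, -0.3541, 0.004], [0.4089, -0.2466, 0.004]] ctr [ 0.5376 -0.2998  0.004 ]
yaw 0.0038123591275873885
rmat top 
 [[0.6559, 0.34, 0.004], [0.6555, 0.2314, 0.004], [0.3975, 0.2302, 0.004], [0.3971, 0.34, 0.004]] ctr [0.5265 0.2854 0.004 ]
yaw 0.002474412694331548
top handle ((460.5, 261.0), (42.0, 7.0), 90.0)
handle 
 [[0.5411, -0.2744, 0.028], [0.5425, -0.2921, 0.028], [0.4382, -0.292, 0.028], [0.4369, -0.2748, 0.028]] ctr [ 0.4897 -0.2833  0.028 ]
side handle ((386.6845397949219, 319.1026916503906), (8.111689567565918, 45.38351058959961), 53.530765533447266)
handle 
 [[0.4307, -0.2795, 0.028], [0.5395, -0.2819, 0.028], [0.537, -0.3006, 0.028], [0.4291, -0.2976, 0.028]] ctr [ 0.4841 -0.2899  0.028 ]
top blade ((460.9253845214844, 217.3883056640625), (9.3704252243042, 3
[... 1731 characters left out ...]
6 ]
((227.4800567626953, 229.4783172607422), (15.90286636352539, 37.38422775268555), 2.385944128036499)
grip 
 [[0.4732, 0.3144, 0.04], [0.5671, 0.323, 0.04], [0.5685, 0.2829, 0.04], [0.4747, 0.2751, 0.04]] ctr [0.5209 0.2989 0.04  ]
((275.97601318359375, 144.6320037841797), (22.26243019104004, 16.190858840942383), 55.304847717285156)
head 
 [[0.5639, 0.3263, 0.046], [0.6147, 0.333, 0.046], [0.602, 0.2519, 0.046], [0.5528, 0.2466, 0.046]] ctr [0.5834 0.2894 0.046 ]
((256.4230651855469, 158.3845977783203), (14.42220401763916, 33.55936050415039), 56.30992889404297)
grip 
 [[0.4672, 0.3049, 0.04], [0.5678, 0.3156, 0.04], [0.5597, 0.2636, 0.04], [0.4613, 0.2546, 0.04]] ctr [0.514  0.2847 0.04  ]
```

Request:
arm_command --plan '[0, 0, 0, 0, 0, -7.5, 0, 0, 0, 0, 0, 0, -7.5, 0, 0, 0, 0, 0, 0, -7.5, 0, -2, -5.5, 0, 0, 0, 0, 0, -2, -5.5, 0, 0, 0, 0, 0, -2, -5.5, 0, 0, 0, 0, 0, -2, -5.5, 0, 0, 0, 0, 0, -2, -5.5, 0, 0, 0, 0, 0]'

```text
time: 1.3
tool_pos: [0.3149, 0.2258, 0.2136]
ee_rot: [3.141, 0.001, 3.124]
wrist_force: [1.3, -0.1, 0.2]
width: 0.094
```

Request:
arm_command --plan '[-2, -5.5, 0, 0, 0, 0, 0, -2, -5.5, 0, 0, 0, 0, 0, -2, -5.5, 0, 0, 0, 0, 0, -2, -5.5, 0, 0, 0, 0, 0, -2, -5.5, 1, 0, 0, 0, 0, -2, -5.5, 1, 0, 0, 0, 0, -2, -5.5, 2, 0, 0, 0, 0, -2, -5.5, 2, 0, 0, 0, 0]'

```text
time: 2.3
tool_pos: [0.4672, -0.2174, 0.1532]
ee_rot: [-3.141, 0.001, 3.123]
wrist_force: [1.1, 1.4, 0.3]
width: 0.0939
```

Request:
arm_command --plan '[-2, -5, 2, 0, 0, 0, 0, -1, -1, 2, 0, 0, 0, 0, 0, 0, 0, 0, 0, 0, 0]'

```text
time: 2.68
tool_pos: [0.4945, -0.2759, 0.1108]
ee_rot: [3.138, -0.004, 3.122]
wrist_force: [0.4, 0.4, -0.1]
width: 0.0939
```

Run:
```python
from h import *
t=snap("top","t2.png",(400,140,540,320),3);s=snap("side","s2.png",(320,200,500,370),3)
o=robot.get_obs();print(o["time"],o["tool_pos"],o["ee_rot"])
```

```text
2.775 [ 0.49544603 -0.27538104  0.11375786] [ 3.14108198e+00 -2.22777353e-04  3.12378180e+00]
```

View pics/s2.png

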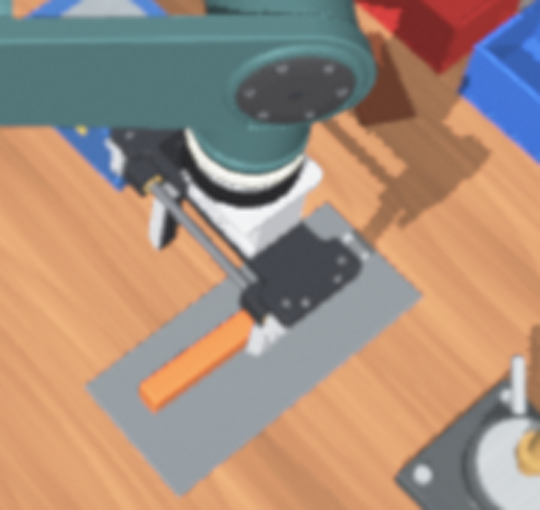

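View pics/t2.png

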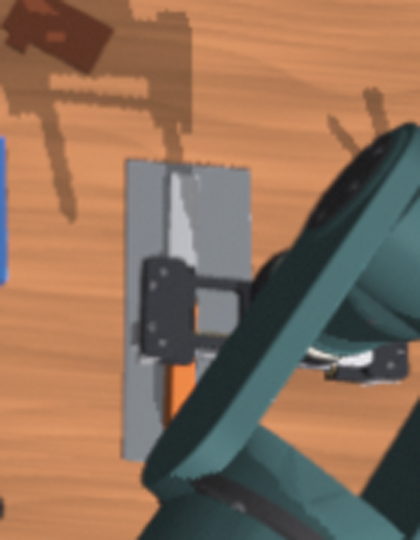

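The gripper is above the blade's handle with the jaws either side of it (side crop at about (260,330)). I'll descend and grip.

Request:
arm_command --plan '[-1.9, -1.2, 2, 0, 0, 0, 0, 0, 0, 3, 0, 0, 0, 0, 0, 0, 2.5, 0, 0, 0, 0, 0, 0, 1.2, 0, 0, 0, 0, 0, 0, 0.8, 0, 0, 0, 0, 0, 0, 0, 0, 0, 0, 0]'

```text
time: 3.52
tool_pos: [0.5146, -0.2881, 0.0191]
ee_rot: [-3.141, 0.001, 3.124]
wrist_force: [-0.4, 0.4, -0.1]
width: 0.0939
```

Request:
arm_command --plan '[0, 0, 0.4, 0, 0, 0, 0, 0, 0, 0, 0, 0, 0, 0, 0, 0, 0, 0, 0, 0, 1, 0, 0, 0, 0, 0, 0, 1, 0, 0, 0, 0, 0, 0, 1, 0, 0, 0, 0, 0, 0, 1, 0, 0, 0, 0, 0, 0, 1]'

```text
time: 4.4
tool_pos: [0.5144, -0.2882, 0.0145]
ee_rot: [3.142, 0.0, 3.124]
wrist_force: [-0.7, -0.4, -0.4]
width: 0.0475
```

Request:
arm_command --plan '[0, 0, 0, 0, 0, 0, 1, 0, 0, 0, 0, 0, 0, 1, 0, 0, 0, 0, 0, 0, 1, 0, 0, 0, 0, 0, 0, 1, 0, 0, 0, 0, 0, 0, 1, 0, 0, 0, 0, 0, 0, 1]'

```text
time: 5.15
tool_pos: [0.5143, -0.288, 0.0144]
ee_rot: [3.141, -0.0, 3.124]
wrist_force: [0.1, 1.8, 0.9]
width: 0.0198
```

Request:
arm_command --plan '[0, 0, -1, 0, 0, 0, 1, 0, 0, -2, 0, 0, 0, 1, 0, 0, -3, 0, 0, 0, 1, 2.5, 0, -3, 0, 0, 0, 1, 4, 3, 0, 0, 0, 0, 1, 4, 5, 0, 0, 0, 0, 1, 4, 5, 0, 0, 0, 0, 1, 2, 5, 0, 0, 0, 0, 1]'

```text
time: 6.15
tool_pos: [0.3528, -0.1066, 0.1046]
ee_rot: [-3.141, 0.001, 3.121]
wrist_force: [1.0, 0.2, -1.3]
width: 0.0195
```

Request:
arm_command --plan '[0, 5, 0, 0, 0, -4, 1, 0, 0, 0, 0, 0, 0, 1, 0, 0, 0, 0, 0, 0, 1]'

```text
time: 6.52
tool_pos: [0.3557, -0.0582, 0.1049]
ee_rot: [-3.14, 0.001, -3.09]
wrist_force: [0.2, -0.2, -1.9]
width: 0.0195
```

Run:
```python
from h import *
t=snap("top","t3.png",(300,140,500,310),4);s=snap("side","s3.png",(280,160,480,360),3)
o=robot.get_obs();print(o["time"],o["tool_pos"],o["ee_rot"],o["wrist_force"],o["wrist_torque"])
```

```text
6.625 [ 0.3556489  -0.05876443  0.10466321] [-3.14094371e+00  1.40294138e-04 -3.09170981e+00] [-0.42081229  0.10978024 -1.7753007 ] [0.03049724 0.04334273 0.02510279]
```

View pics/s3.png

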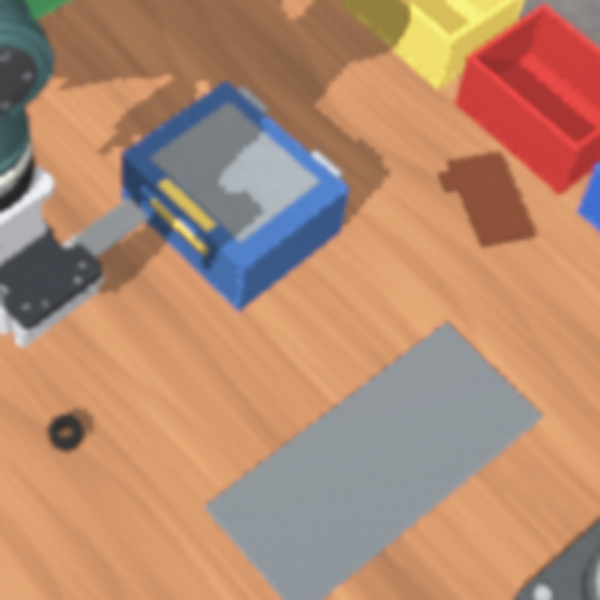

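View pics/t3.png

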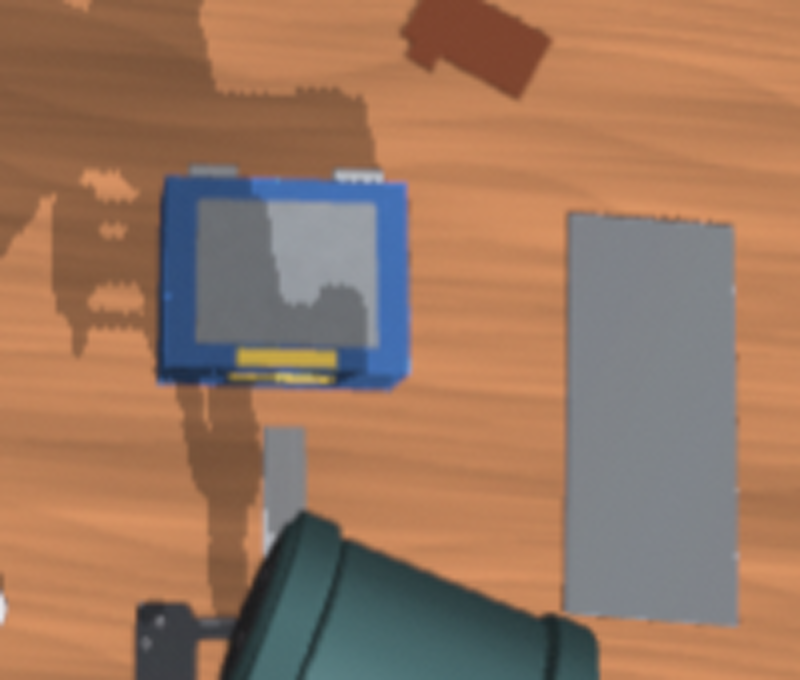

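Run:
```python
from h import *
t=snap("top","t4.png",(330,175,410,260),9);s=snap("side","s4.png",(290,180,370,250),8)
```

```text
(no output)
```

View pics/s4.png

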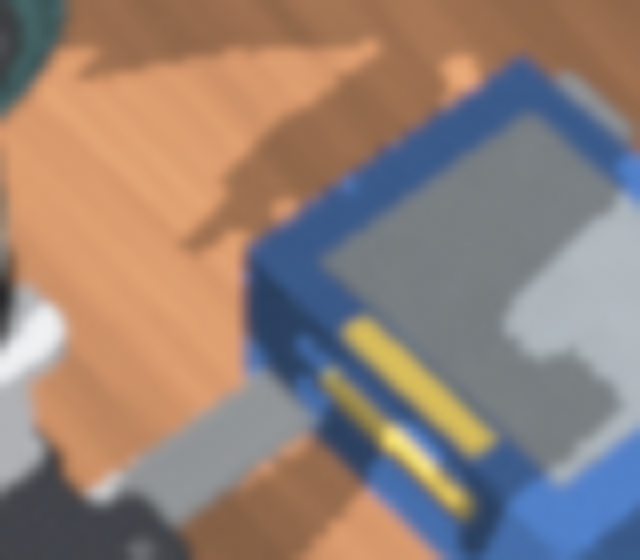

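View pics/t4.png

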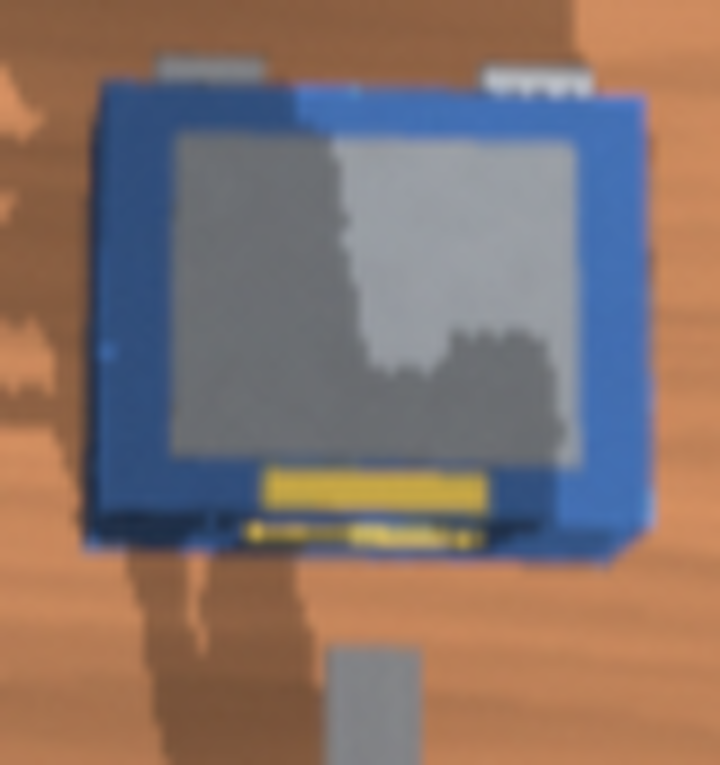

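Run:
```python
from h import *
t=snap("top");s=snap("side")
ct=lambda p:((p[0]+.5)/9-.5+330,(p[1]+.5)/9-.5+175)
cs=lambda p:((p[0]+.5)/8-.5+290,(p[1]+.5)/8-.5+180)
for n,a,b in(("tipL",(328,648),(262,374)),("tipR",(422,648),(313,418)),("FL",(97,512),(252,247)),("RL",(105,80),(522,58)),("ysL front",(263,507),(342,332)),("ysR front",(489,513),(476,456)),("ysL rear",(263,467),(370,317)),("ysR rear",(489,472),(497,437))):
    P=tri(t,ct(a),s,cs(b));print(n,P.round(4),(proj(t,P)-ct(a)).round(1),(proj(s,P)-cs(b)).round(1))
for n,a in(("FL",(97,512)),("RL",(105,80)),("RR",(645,98)),("FR",(650,525)),("ylf",(263,507)),("yrf",(489,513))):print(n,onplane(t,[ct(a)],.068).round(4))
for n,a in(("FL",(252,247)),("RL",(522,58)),("ylf",(342,332)),("yrf",(476,456))):print("side",n,onplane(s,[cs(a)],.068).round(4))
```

```text
tipL [ 0.4954 -0.0397  0.0985] [[-0.2  0.4]] [[ 0.4 -0.1]]
tipR [ 0.4964 -0.0632  0.1022] [[-0.2  0.5]] [[ 0.5 -0.2]]
FL [0.5347 0.0197 0.063 ] [[ 0.2 -0.5]] [[-0.5  0.2]]
RL [0.6543 0.0262 0.0605] [[-0.2  0.4]] [[ 0.4 -0.2]]
ysL front [ 0.5379 -0.0241  0.0641] [[-0.1  0.1]] [[ 0.1 -0. ]]
ysR front [ 0.5412 -0.0849  0.0646] [[-0.  0.]] [[ 0. -0.]]
ysL rear [ 0.5494 -0.0237  0.0616] [[-0.   0.1]] [[ 0.1 -0. ]]
ysR rear [ 0.5514 -0.084   0.065 ] [[-0.2  0.4]] [[ 0.4 -0.2]]
FL [[0.5326 0.0204 0.068 ]]
RL [[0.6531 0.0261 0.068 ]]
RR [[ 0.6598 -0.1226  0.068 ]]
FR [[ 0.5407 -0.1277  0.068 ]]
ylf [[ 0.5375 -0.0239  0.068 ]]
yrf [[ 0.5406 -0.0845  0.068 ]]
side FL [[0.5338 0.0165 0.068 ]]
side RL [[0.649  0.0221 0.068 ]]
side ylf [[ 0.5359 -0.0261  0.068 ]]
side yrf [[ 0.5396 -0.0865  0.068 ]]
```

Tip is at about (0.496, -0.052, 0.104), and the notch at about (0.536, -0.0545, 0.056). Lowering, then inserting.

Request:
arm_command --plan '[0, -0.3, 2, 0, 0, 0, 1, 0, 0, 1.8, 0, 0, 0, 1, 0, 0, 0.9, 0, 0, 0, 1, 0, 0, 0, 0, 0, 0, 1, 0, 0, 0, 0, 0, 0, 1]'

```text
time: 7.45
tool_pos: [0.3561, -0.061, 0.0582]
ee_rot: [-3.141, 0.001, -3.09]
wrist_force: [0.0, 0.7, -1.3]
width: 0.0196
```

Run:
```python
from h import *
s=snap("side","s5.png",(290,180,370,250),8)
o=robot.get_obs();print(o["time"],o["tool_pos"],o["ee_rot"],o["wrist_force"])
```

```text
7.5 [ 0.35622737 -0.06094662  0.05828567] [-3.14103992e+00  1.53299454e-03 -3.08995822e+00] [-0.27207581 -0.26353703 -2.22953332]
```

View pics/s5.png

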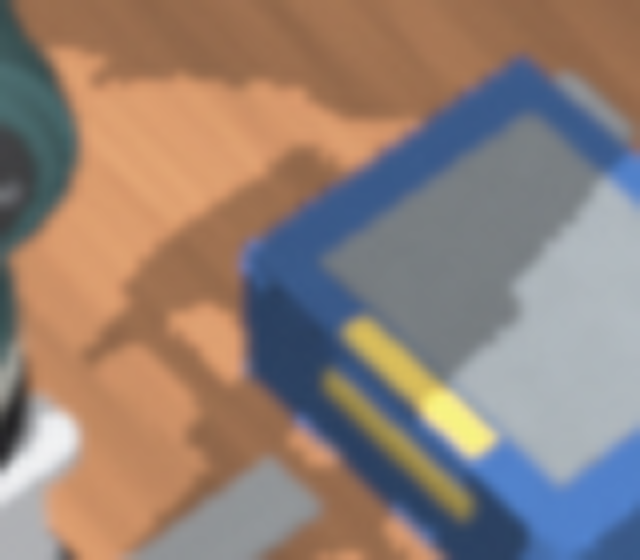

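Request:
arm_command --plan '[-1, 0, 0.1, 0, 0, 0, 1, -1, 0, 0, 0, 0, 0, 1, -1, 0, 0, 0, 0, 0, 1, -0.5, 0, 0, 0, 0, 0, 1, -0.5, 0, 0, 0, 0, 0, 1, -0.5, 0, 0, 0, 0, 0, 1]'

```text
time: 8.25
tool_pos: [0.4007, -0.0583, 0.0564]
ee_rot: [3.141, -0.0, -3.09]
wrist_force: [-0.5, 0.0, -2.4]
width: 0.0198
```

Run:
```python
from h import *
s=snap("side","s6.png",(290,180,370,250),8);t=snap("top","t6.png",(330,175,410,260),7)
o=robot.get_obs();print(o["time"],o["tool_pos"],o["ee_rot"],o["wrist_force"])
```

```text
8.35 [ 0.40091101 -0.05836211  0.05650517] [ 3.14155978e+00  1.65525390e-04 -3.08974666e+00] [-0.12625616 -0.63125688 -1.93236903]
```

View pics/s6.png

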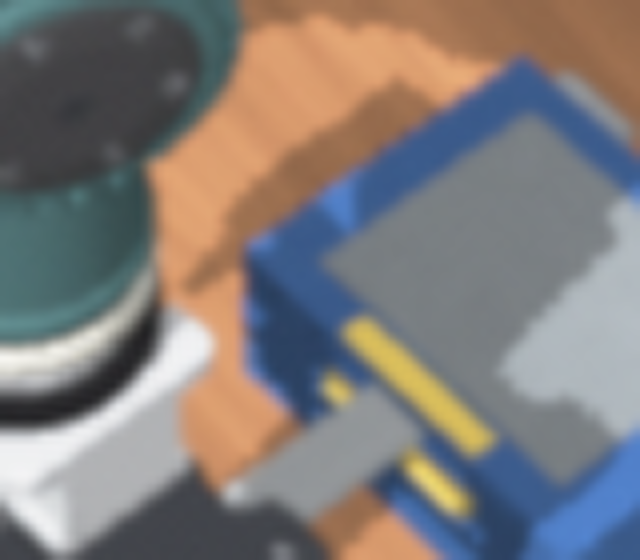

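View pics/t6.png

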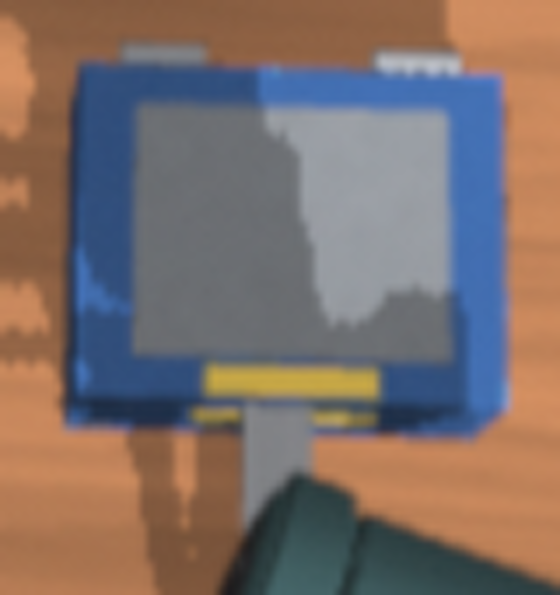

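The tip is at the notch opening, above the lower yellow strip (side crop about (400,430)), with no contact force. I'll insert it.

Request:
arm_command --plan '[-0.5, 0, 0, 0, 0, 0, 1, -0.5, 0, 0, 0, 0, 0, 1, -0.5, 0, 0, 0, 0, 0, 1, -0.5, 0, 0, 0, 0, 0, 1, -0.5, 0, 0, 0, 0, 0, 1, 0, 0, 0, 0, 0, 0, 1]'

```text
time: 9.1
tool_pos: [0.4258, -0.0571, 0.0565]
ee_rot: [3.142, 0.0, -3.09]
wrist_force: [-0.1, -0.8, -1.0]
width: 0.0198
```

Request:
arm_command --plan '[0, 0, -0.5, 0, 0, 0, 1, 0, 0, -0.6, 0, 0, 0, 1, 0, 0, -0.6, 0, 0, 0, 1, -0.1, 0, -0.7, 0, 0, 0, 1, -0.2, 0, -0.8, 0, 0, 0, 1, -0.3, 0, -0.8, 0, 0, 0, 1, 0, 0, 0, 0, 0, 0, 1]'

```text
time: 9.98
tool_pos: [0.4321, -0.0569, 0.0975]
ee_rot: [-3.141, 0.001, -3.09]
wrist_force: [-0.3, 0.4, -1.3]
width: 0.02
```

Run:
```python
from h import *
s=snap("side","s7.png",(280,150,400,270),5);t=snap("top","t7.png",(330,175,410,260),7)
o=robot.get_obs();print(o["time"],o["tool_pos"],o["ee_rot"],o["wrist_force"],o["wrist_torque"])
```

```text
10.075 [ 0.43156172 -0.05681211  0.0965594 ] [-3.14150513e+00  2.02571056e-04 -3.08994841e+00] [ 0.36197312  0.2007604  -2.37005262] [0.01538618 0.14695355 0.03906195]
```

View pics/s7.png

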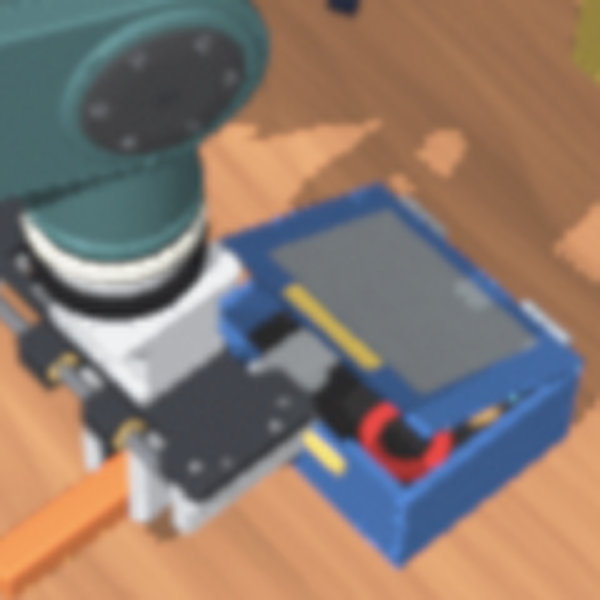

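View pics/t7.png

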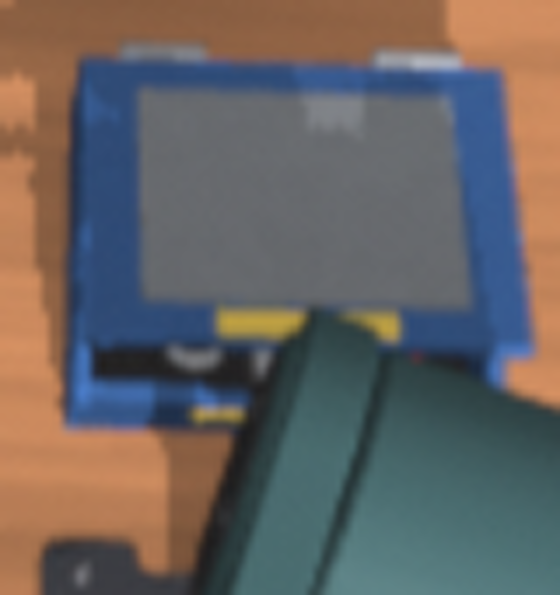

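The lid is about 0.4 rad up on the blade, and the gripper body is clear of it. I'll continue along the arc.

Request:
arm_command --plan '[-0.4, 0, -0.8, 0, 0, 0, 1, -0.5, 0, -0.8, 0, 0, 0, 1, -0.6, 0, -0.7, 0, 0, 0, 1, -0.6, 0, -0.7, 0, 0, 0, 1, -0.7, 0, -0.6, 0, 0, 0, 1, -0.7, 0, -0.5, 0, 0, 0, 1, 0, 0, 0, 0, 0, 0, 1]'

```text
time: 10.95
tool_pos: [0.4675, -0.055, 0.1381]
ee_rot: [-3.141, 0.002, -3.09]
wrist_force: [-0.7, 0.1, -0.9]
width: 0.0197
```

Run:
```python
from h import *
s=snap("side","s8.png",(280,130,420,270),4)
o=robot.get_obs();print(o["time"],o["tool_pos"],o["ee_rot"],o["wrist_force"],o["wrist_torque"],o["width"])
```

```text
11.0 [ 0.46697312 -0.05494647  0.13772113] [-3.14156462e+00  8.12778653e-04 -3.08971361e+00] [-1.51648717 -0.74618852 -2.38112053] [ 0.08346279  0.08503281 -0.01179107] 0.01978661288875212
```

View pics/s8.png

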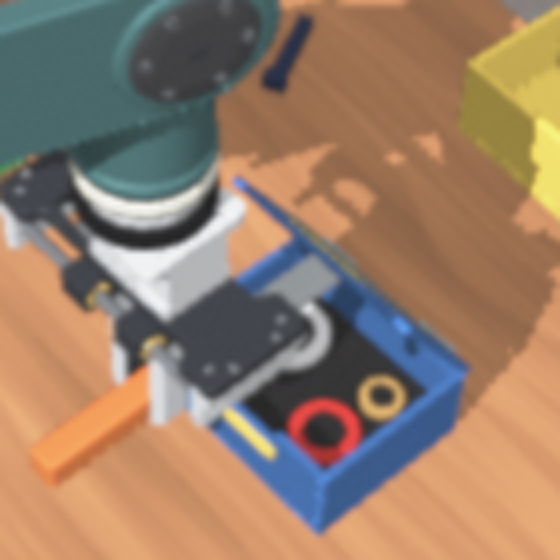

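Request:
arm_command --plan '[-0.8, 0, -0.5, 0, 0, 0, 1, -0.8, 0, -0.3, 0, 0, 0, 1, -0.8, 0, -0.3, 0, 0, 0, 1, -0.9, 0, -0.2, 0, 0, 0, 1, -0.9, 0, -0.1, 0, 0, 0, 1, -0.9, 0, 0, 0, 0, 0, 1, -0.9, 0, 0, 0, 0, 0, 1, -0.9, 0, 0, 0, 0, 0, 1]'

```text
time: 12.0
tool_pos: [0.536, -0.0513, 0.1514]
ee_rot: [3.141, 0.0, -3.09]
wrist_force: [-0.3, 0.1, -1.2]
width: 0.0199
```

Run:
```python
from h import *
s=snap("side","s9.png",(280,130,420,270),4)
o=robot.get_obs();print(o["time"],o["tool_pos"],o["ee_rot"],o["wrist_force"],o["wrist_torque"],o["width"])
```

```text
12.05 [ 0.53693814 -0.0512916   0.15129434] [ 3.14143284e+00  1.17738989e-03 -3.08968292e+00] [ 1.51785045 -0.29967956 -1.35607415] [ 0.04766689 -0.05513474 -0.04212213] 0.019659468475484054
```

View pics/s9.png

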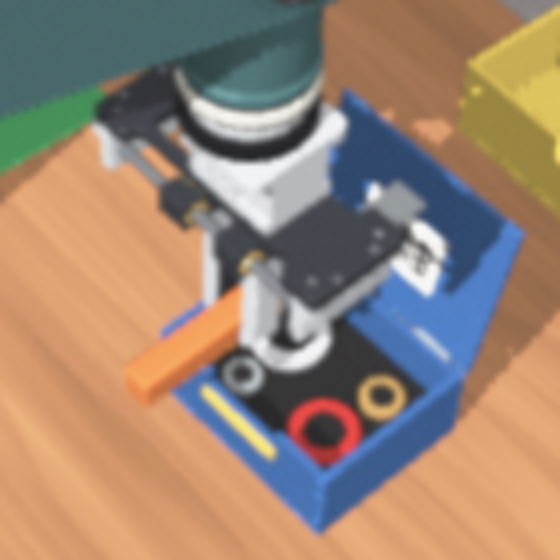

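Request:
arm_command --plan '[1, 0, 0, 0, 0, 0, 1, 3, 0, 0, 0, 0, 0, 1, 4, 0, 0, 0, 0, 0, 1, 2, -2, 0, 0, 0, 0, 1, 0, -4, 0, 0, 0, 4, 1, -1, -5, 0, 0, 0, 0, 1, -2, -5, 0, 0, 0, 0, 1, -2, -4, 0, 0, 0, 0, 1]'

```text
time: 13.05
tool_pos: [0.4854, -0.2591, 0.1518]
ee_rot: [-3.141, 0.0, 3.122]
wrist_force: [0.6, -0.6, -1.2]
width: 0.02
```

Request:
arm_command --plan '[-2, -2, 0, 0, 0, 0, 1, 0, 0, 0, 0, 0, 0, 1, 0, 0, 0, 0, 0, 0, 1]'

```text
time: 13.42
tool_pos: [0.5047, -0.2768, 0.1514]
ee_rot: [3.141, -0.001, 3.124]
wrist_force: [0.3, 1.1, -1.1]
width: 0.0201
```

Run:
```python
from h import *
s=snap("side","s10.png",(280,130,480,330),3);t=snap("top","t10.png",(300,120,520,310),3)
o=robot.get_obs();print(o["time"],o["tool_pos"],o["ee_rot"],o["wrist_force"],o["wrist_torque"],o["width"])
```

```text
13.525 [ 0.50499263 -0.27663123  0.15176489] [ 3.14131257e+00 -1.02171524e-04  3.12428899e+00] [-0.54018405  0.31068769 -1.74234228] [0.00830683 0.01015967 0.02418024] 0.02018884305343257
```

View pics/s10.png

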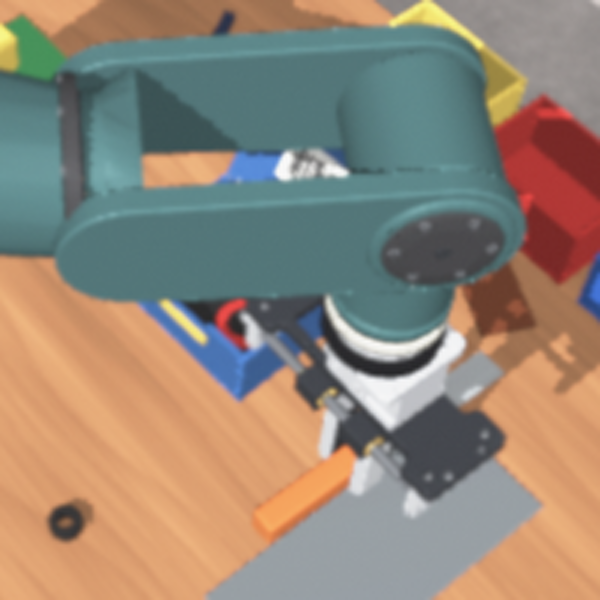

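View pics/t10.png

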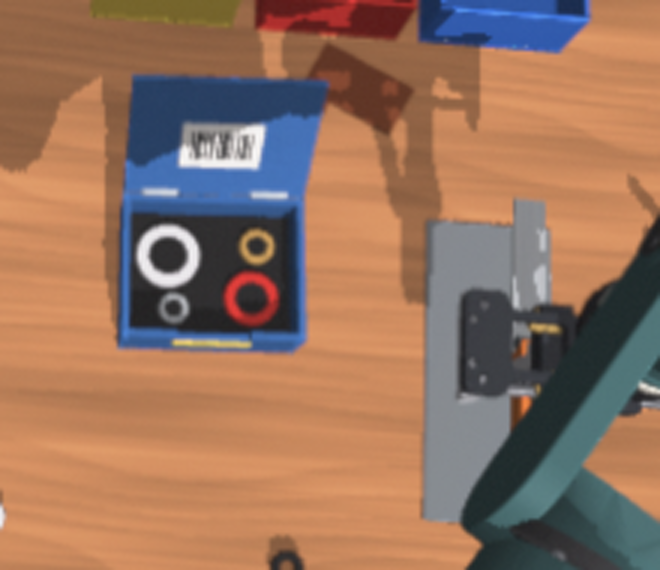

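The lid is fully open with the label visible (top crop about (222,146)). I'm lowering the blade to its mat.

Request:
arm_command --plan '[0, -1.5, 3, 0, 0, 0, 1, 0, 0, 4, 0, 0, 0, 1, 0, 0, 3, 0, 0, 0, 1, 0, 0, 1.8, 0, 0, 0, 1, 0, 0, 1, 0, 0, 0, 1, 0, 0, 0.5, 0, 0, 0, 1, 0, 0, 0, 0, 0, 0, 1, 0, 0, 0, 0, 0, 0, 1]'

```text
time: 14.52
tool_pos: [0.5061, -0.2932, 0.0196]
ee_rot: [-3.14, 0.002, 3.124]
wrist_force: [0.7, 0.5, -1.8]
width: 0.0198
```

Run:
```python
from h import *
s=snap("side","s11.png",(340,220,480,350),5)
o=robot.get_obs();print(o["time"],o["tool_pos"],o["ee_rot"],o["wrist_force"],o["wrist_torque"],o["width"])
```

```text
14.575 [ 0.50600746 -0.29315128  0.01949533] [-3.14055286e+00  1.61813309e-03  3.12349640e+00] [ 0.53250711 -0.19892972 -2.03111093] [-4.66104961e-05  8.10996406e-02 -3.13560672e-02] 0.01951803185723439
```

View pics/s11.png

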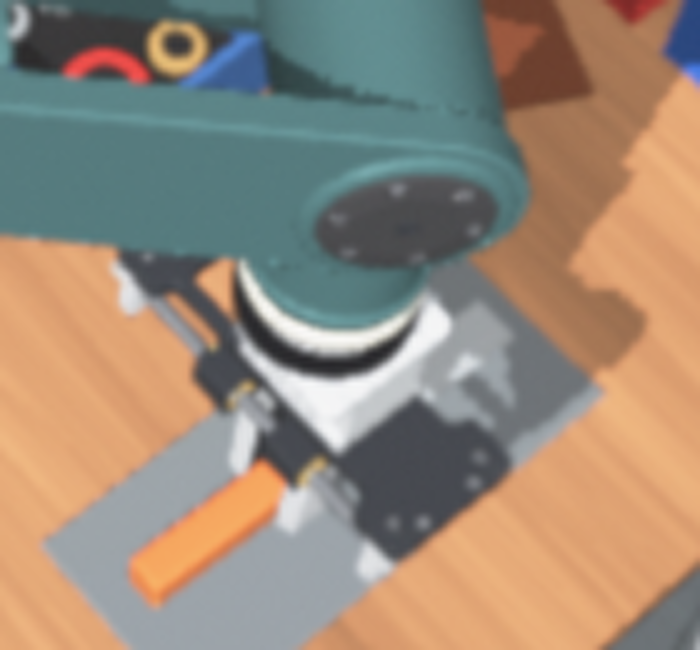

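Request:
arm_command --plan '[0, 0, 0.2, 0, 0, 0, 1, 0, 0, 0.2, 0, 0, 0, 1, 0, 0, 0.1, 0, 0, 0, 1, 0, 0, 0, 0, 0, 0, 1, 0, 0, 0, 0, 0, 0, 1]'

```text
time: 15.2
tool_pos: [0.5056, -0.2929, 0.0144]
ee_rot: [-3.141, 0.001, 3.123]
wrist_force: [-2.4, 1.0, 4.8]
width: 0.0199
```

Request:
arm_command --plan '[0, 0, 0, 0, 0, 0, 0.8, 0, 0, 0, 0, 0, 0, 0.6, 0, 0, 0, 0, 0, 0, 0.4, 0, 0, 0, 0, 0, 0, 0, 0, 0, 0, 0, 0, 0, 0, 0, 0, 0, 0, 0, 0, 0, 0, 0, 0, 0, 0, 0, 0]'

```text
time: 16.08
tool_pos: [0.5054, -0.2927, 0.0134]
ee_rot: [3.142, 0.0, 3.123]
wrist_force: [0.7, 0.1, -0.4]
width: 0.0765
```

Request:
arm_command --plan '[0, 0, -1, 0, 0, 0, 0, 0, 0, -3, 0, 0, 0, 0, 0, 0, -4, 0, 0, 0, 0, 0, 0, -4, 0, 0, 0, 0, 0, 0, -3, 0, 0, 0, 0, 4, 3, 0, 0, 0, 0, 0, 4, 4, 0, 0, 0, 0, 0, 4, 5, 0, 0, 0, 0, 0]'

```text
time: 17.08
tool_pos: [0.3875, -0.171, 0.1643]
ee_rot: [-3.141, 0.001, 3.122]
wrist_force: [-0.2, 0.5, 0.1]
width: 0.094
```

Run:
```python
from h import *
s=snap("side","s12.png",(340,220,480,370),4);t=snap("top","t12.png",(300,120,520,310),3)
o=robot.get_obs();print(o["time"],o["tool_pos"],o["ee_rot"],o["wrist_force"],o["width"])
t=snap("top","t12b.png",(180,130,280,230),8);s=snap("side","s12b.png",(220,120,300,200),8)
```

```text
17.175 [ 0.38482177 -0.16775555  0.1631843 ] [ 3.13958502e+00 -1.46781538e-03  3.12585104e+00] [ 0.43154769 -0.50260204 -0.08656884] 0.09398303966281243
```

View pics/s12.png

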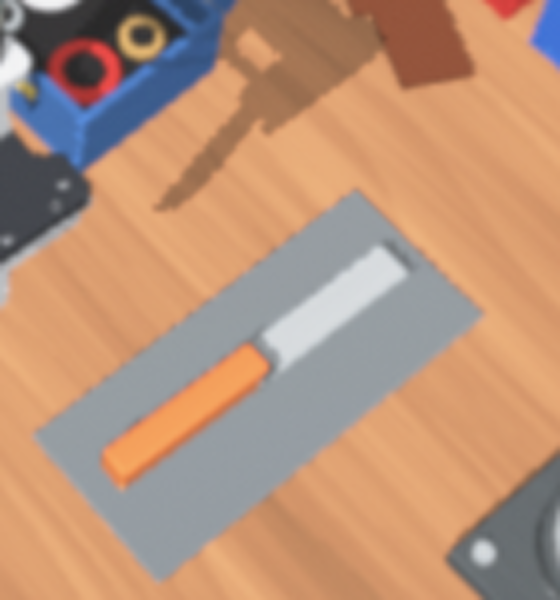

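View pics/t12.png

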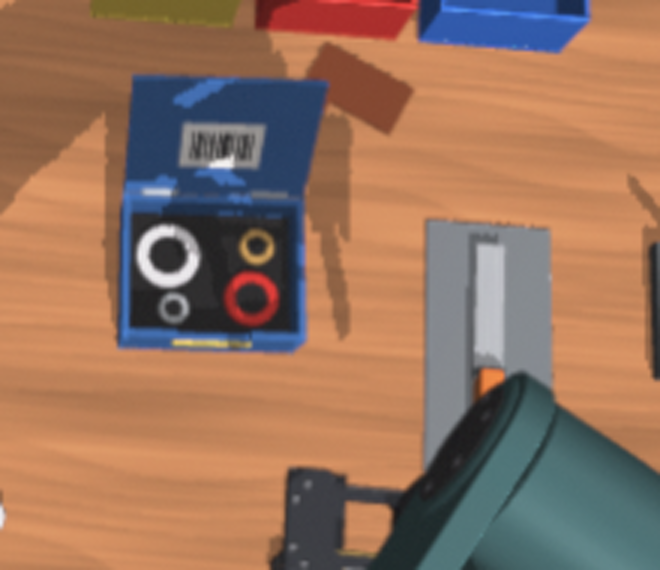

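View pics/t12b.png

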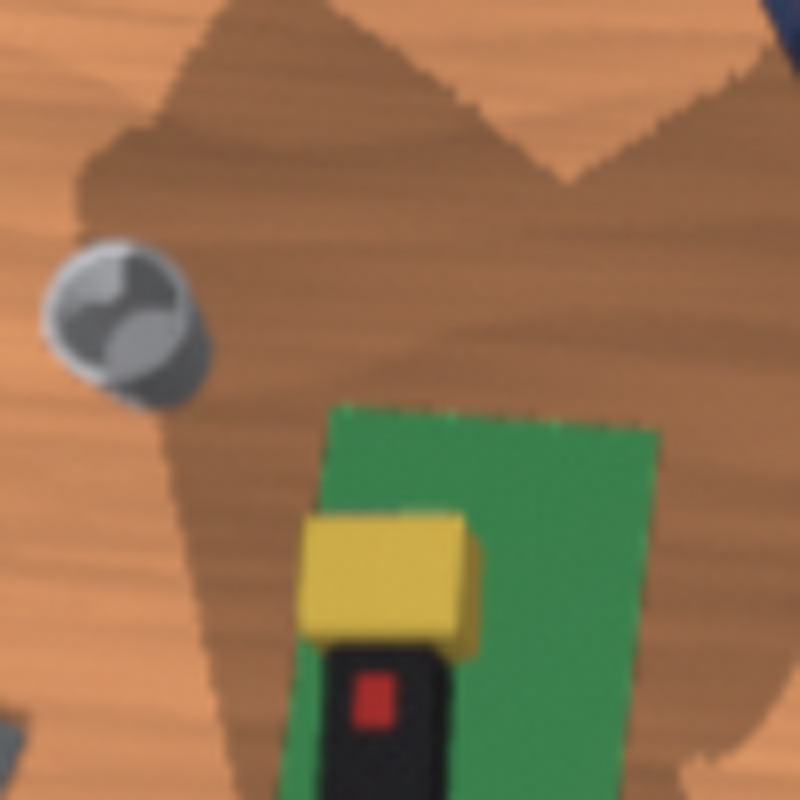

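View pics/s12b.png

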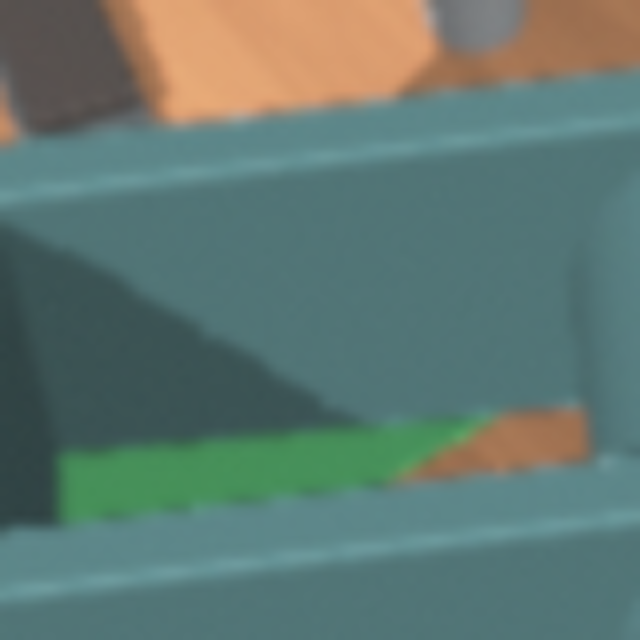

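The blade lies on its mat (side crop about (250,360)) and the lid is open. I'm computing the reader's pose from the head top corners in the top view.

Run:
```python
from h import *
t=snap("top")
c=lambda L,o,k:np.array([((x+.5)/k-.5+o[0],(y+.5)/k-.5+o[1]) for x,y in L])
P=onplane(t,c([(303,517),(467,512),(460,635),(297,638)],(180,130),8),.046);print(P.round(4),P.mean(0))
for a,b in((0,3),(1,2)):
  d=P[a]-P[b];print(np.arctan2(d[1],d[0]))
for a,b in((0,1),(3,2)):
  d=P[a]-P[b];print(np.arctan2(-d[0],d[1]))
print(onplane(t,c([(363,290),(358,428),(420,434),(390,434)],(130,140),4),.04).round(4))
print(onplane(t,c([(377,297),(398,297),(397,325),(376,325)],(130,140),4),.04).round(4))
```

```text
[[0.607  0.3344 0.046 ]
 [0.6127 0.2829 0.046 ]
 [0.573  0.2802 0.046 ]
 [0.568  0.331  0.046 ]] [0.59019292 0.30710821 0.046     ]
0.08687798528601018
0.06829309370011134
0.11038662663353163
0.09831379318729194
[[0.5628 0.3223 0.04  ]
 [0.4762 0.3139 0.04  ]
 [0.4756 0.2753 0.04  ]
 [0.4741 0.2937 0.04  ]]
[[0.5591 0.3129 0.04  ]
 [0.5601 0.2998 0.04  ]
 [0.5423 0.2981 0.04  ]
 [0.5413 0.3112 0.04  ]]
```

Request:
arm_command --plan '[-1, 5.5, 0, 0, 0, 0, 0, -1, 5.5, 0, 0, 0, 0, 0, -1, 5.5, 0, 0, 0, 0, 0, -1, 5.5, 0, 0, 0, 0, 0, -2, 5.5, 0, 0, 0, 0, 0, -2, 5.5, 0, 0, 0, 0, 0, -2, 5.5, 0, 0, 0, 0, 0, -2, 4, 0, 0, 0, -6.4, 0]'

```text
time: 18.32
tool_pos: [0.5185, 0.2535, 0.1633]
ee_rot: [3.141, 0.001, -3.044]
wrist_force: [0.8, -1.2, 0.6]
width: 0.0943
```

Request:
arm_command --plan '[-2, 4, 2, 0, 0, 0, 0, 0, 0, 2, 0, 0, 0, 0, 0, 0, 0, 0, 0, 0, 0]'

```text
time: 18.7
tool_pos: [0.5327, 0.2926, 0.1206]
ee_rot: [-3.14, -0.005, -3.048]
wrist_force: [-0.6, 0.4, -0.2]
width: 0.094
```

Run:
```python
from h import *
o=robot.get_obs();print(o["time"],o["tool_pos"],o["ee_rot"])
t=snap("top","t13.png",(150,130,290,290),5);s=snap("side","s13.png",(200,80,320,210),5)
o=robot.get_obs();print(o["time"],o["tool_pos"],o["ee_rot"])
Rm=R.from_euler("xyz",o["ee_rot"]).as_matrix();print("tool delta cm",100*Rm.T@(np.array([.534,.3005,.0145])-o["tool_pos"]))
```

```text
18.7 [0.53273889 0.2925823  0.12055247] [-3.13985864 -0.00451898 -3.0481023 ]
18.8 [0.53355896 0.29245952 0.12365066] [ 3.14159151e+00  3.19915981e-04 -3.04895407e+00]
tool delta cm [-0.11480279  0.79650836 10.91510465]
```

View pics/s13.png

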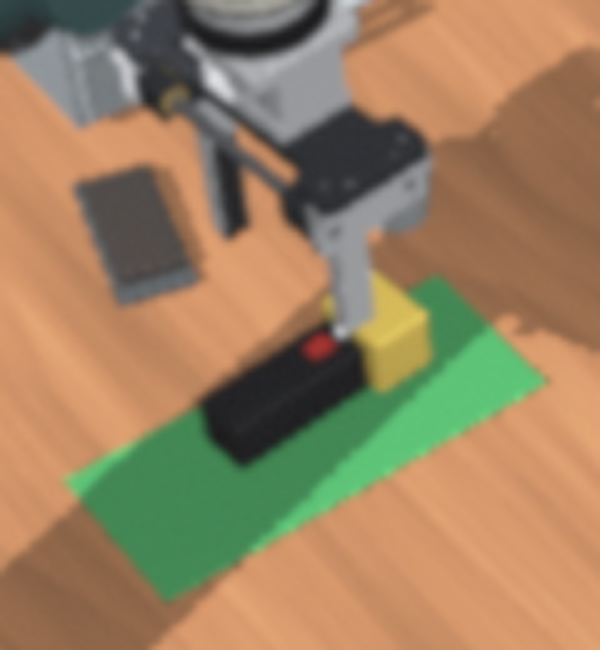

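View pics/t13.png

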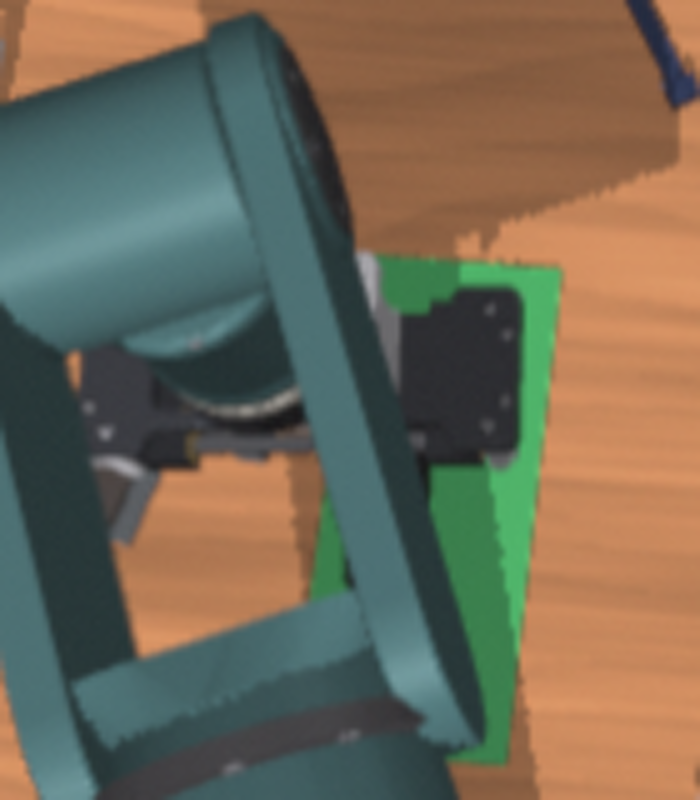

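Request:
arm_command --plan '[-0.1, 0.7, 2, 0, 0, 0, 0, 0, 0, 3, 0, 0, 0, 0, 0, 0, 2.5, 0, 0, 0, 0, 0, 0, 1.5, 0, 0, 0, 0, 0, 0, 1, 0, 0, 0, 0, 0, 0, 0.5, 0, 0, 0, 0, 0, 0, 0, 0, 0, 0, 0]'

```text
time: 19.68
tool_pos: [0.533, 0.2999, 0.0188]
ee_rot: [3.141, 0.001, -3.048]
wrist_force: [-0.0, 0.2, 0.1]
width: 0.094
```

Run:
```python
from h import *
s=snap("side","s14.png",(200,80,320,210),5)
o=robot.get_obs();print(o["time"],o["tool_pos"],o["ee_rot"],o["wrist_force"])
```

```text
19.725 [0.53319625 0.30000278 0.01924877] [ 3.14107058e+00  1.32613410e-03 -3.04800826e+00] [ 0.06447653 -0.13677703  0.24246457]
```

View pics/s14.png

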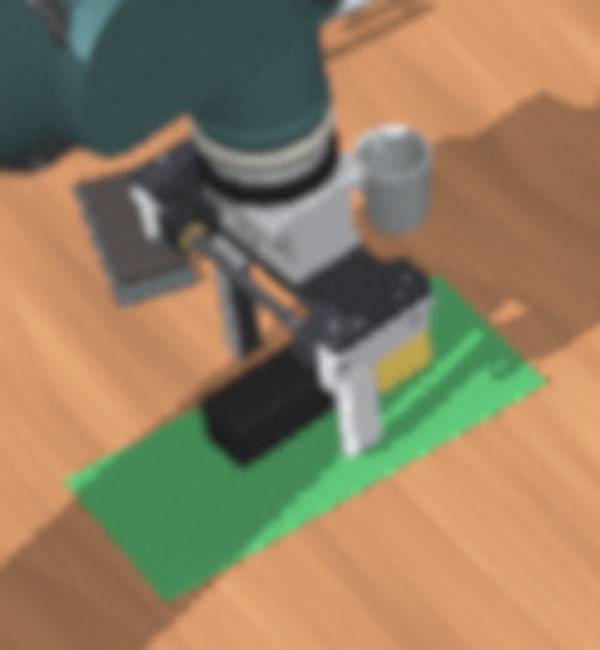

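Request:
arm_command --plan '[0, 0, 0.4, 0, 0, 0, 0, 0, 0, 0, 0, 0, 0, 1, 0, 0, 0, 0, 0, 0, 1, 0, 0, 0, 0, 0, 0, 1, 0, 0, 0, 0, 0, 0, 1, 0, 0, 0, 0, 0, 0, 1, 0, 0, 0, 0, 0, 0, 1, 0, 0, 0, 0, 0, 0, 1]'

```text
time: 20.72
tool_pos: [0.5326, 0.3001, 0.0145]
ee_rot: [3.141, -0.0, -3.048]
wrist_force: [0.8, 1.3, -0.2]
width: 0.0361
```

Request:
arm_command --plan '[0, 0, 0, 0, 0, 0, 1, 0, 0, 0, 0, 0, 0, 1]'

```text
time: 20.98
tool_pos: [0.5326, 0.3, 0.0145]
ee_rot: [3.141, 0.0, -3.048]
wrist_force: [-0.4, 1.1, -0.1]
width: 0.0357
```

Request:
arm_command --plan '[0, 0, -1, 0, 0, 0, 1, 0, 0, -3, 0, 0, 0, 1, 0, 0, -4, 0, 0, 0, 1, 1, -3, -3.5, 0, 0, 0, 1, 1, -5, 0, 0, 0, 0, 1, 1, -5, 0, 0, 0, 0, 1, 1, -5, 0, 0, 0, 0, 1, 1, -5, 0, 0, 0, 0, 1]'

```text
time: 21.98
tool_pos: [0.5038, 0.0641, 0.1298]
ee_rot: [-3.141, -0.0, -3.048]
wrist_force: [0.2, 0.0, -1.4]
width: 0.0359
```

Request:
arm_command --plan '[1, -5, 0, 0, 0, 0, 1, 0.5, -4, 0, 0, 0, 0, 1, 0, -2, 0, 0, 0, 2.5, 1, 0, 0, 0, 0, 0, 0, 1, 0, 0, 0, 0, 0, 0, 1]'

```text
time: 22.6
tool_pos: [0.4995, -0.0442, 0.1295]
ee_rot: [3.141, -0.0, -3.091]
wrist_force: [-0.7, -0.8, -2.2]
width: 0.0358
```

Run:
```python
from h import *
t=snap("top","t15.png",(310,130,420,250),6);s=snap("side","s15.png",(280,130,420,270),4)
o=robot.get_obs();print(o["time"],o["tool_pos"],o["ee_rot"],o["wrist_force"],o["wrist_torque"],o["width"])
Rm=R.from_euler("xyz",o["ee_rot"]).as_matrix();print("tool delta cm",100*Rm.T@(np.array([.507,-.057,.0985])-o["tool_pos"]))
```

```text
22.7 [ 0.49965795 -0.04383795  0.12948191] [ 3.14118980e+00 -1.42386216e-04 -3.08988342e+00] [ 0.703654    0.60703288 -1.92139649] [0.02540245 0.09086317 0.00478387] 0.03568487373214248
tool delta cm [-0.66563474 -1.35364145  3.09755111]
```

View pics/s15.png

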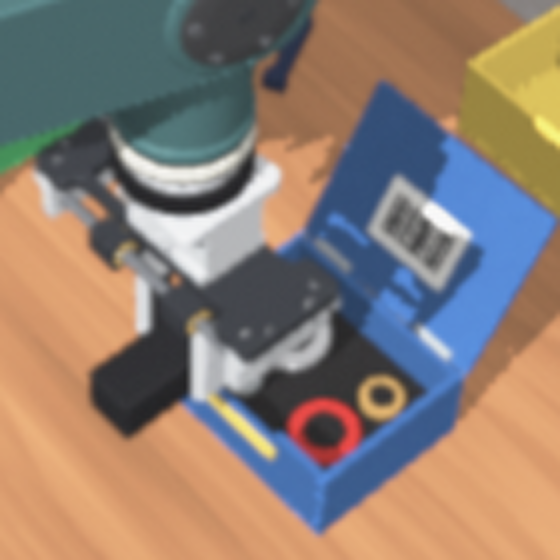

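View pics/t15.png

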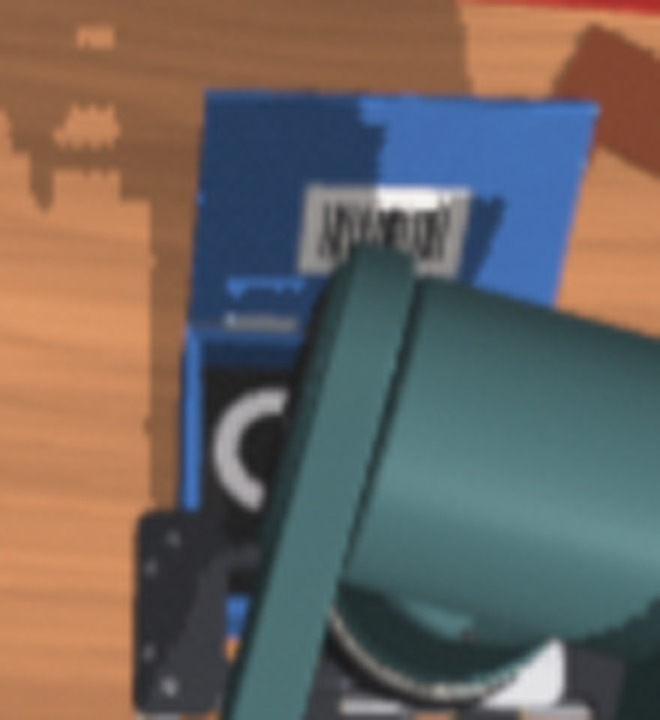

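Run:
```python
from h import *
t=snap("top");s=snap("side")
print(tri(t,((383.5)/6-.5+310,231.5/6-.5+130),s,(420.5/4-.5+280,232.5/4-.5+130)))
```

```text
[ 0.68629143 -0.04728836  0.10521746]
```

Request:
arm_command --plan '[-0.3, -0.7, 1.5, 0, 0, 0, 1, -0.3, -0.6, 1.2, 0, 0, 0, 1, 0, 0, 0.4, 0, 0, 0, 1, 0, 0, 0, 0, 0, 0, 1, 0, 0, 0, 0, 0, 0, 1]'

```text
time: 23.42
tool_pos: [0.5067, -0.0576, 0.0988]
ee_rot: [-3.142, 0.001, -3.092]
wrist_force: [-0.1, -0.3, -2.2]
width: 0.0361
```

Run:
```python
from h import *
t=snap("top","t16.png",(310,130,420,250),6);s=snap("side","s16.png",(280,130,420,270),4)
o=robot.get_obs();print(o["time"],o["tool_pos"],o["ee_rot"],o["wrist_force"],o["wrist_torque"],o["width"])
```

```text
23.525 [ 0.5067402  -0.05754362  0.09905212] [-3.14140583e+00  1.12755440e-03 -3.09158289e+00] [-0.13277071 -0.07310439 -3.64071594] [ 0.05442163 -0.01554958  0.00754449] 0.03598126025263421
```

View pics/s16.png

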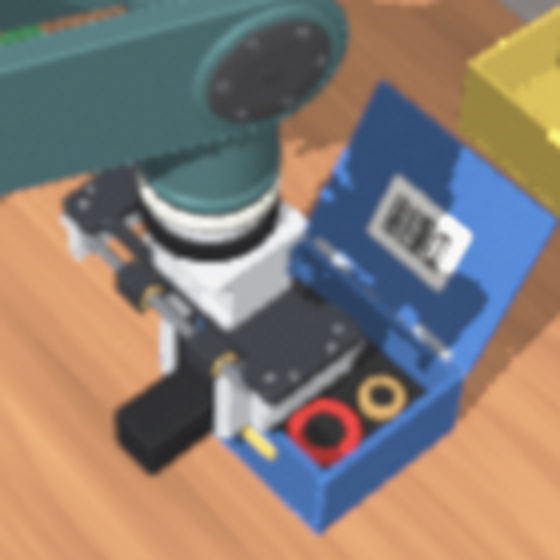

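The reader is horizontal with its nose about 10 cm from the label (triangulated at about (0.686, -0.047, 0.109)). I'll hold it still.

Request:
arm_command --plan '[0, 0, 0, 0, 0, 0, 1, 0, 0, 0, 0, 0, 0, 1, 0, 0, 0, 0, 0, 0, 1, 0, 0, 0, 0, 0, 0, 1, 0, 0, 0, 0, 0, 0, 1, 0, 0, 0, 0, 0, 0, 1, 0, 0, 0, 0, 0, 0, 1, 0, 0, 0, 0, 0, 0, 1]'

```text
time: 24.52
tool_pos: [0.5064, -0.0575, 0.0985]
ee_rot: [3.142, 0.0, -3.092]
wrist_force: [-0.6, -1.2, -2.0]
width: 0.0357
```

Request:
arm_command --plan '[0, 0, 0, 0, 0, 0, 1, 0, 0, 0, 0, 0, 0, 1, 0, 0, 0, 0, 0, 0, 1, 0, 0, 0, 0, 0, 0, 1, 0, 0, 0, 0, 0, 0, 1, 0, 0, 0, 0, 0, 0, 1, 0, 0, 0, 0, 0, 0, 1, 0, 0, 0, 0, 0, 0, 1]'

```text
time: 25.52
tool_pos: [0.5064, -0.0575, 0.0985]
ee_rot: [3.142, 0.0, -3.092]
wrist_force: [-0.7, 0.3, -2.5]
width: 0.0361
```

Run:
```python
from h import *
t=snap("top","t17.png",(320,130,400,260),6);s=snap("side","s17.png",(300,150,370,250),8)
o=robot.get_obs();print(o["time"],o["tool_pos"],o["ee_rot"],o["qvel"])
```

```text
25.625 [ 0.50642081 -0.05750225  0.09847539] [ 3.14152818e+00  8.29698788e-05 -3.09159635e+00] [ 0.00124355 -0.00119052 -0.00050582 -0.0009705  -0.00064503 -0.00073499]
```

View pics/s17.png

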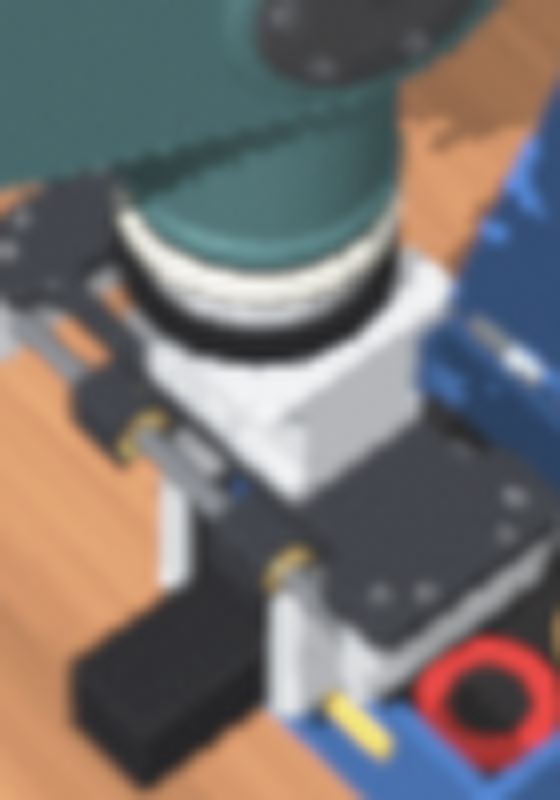

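View pics/t17.png

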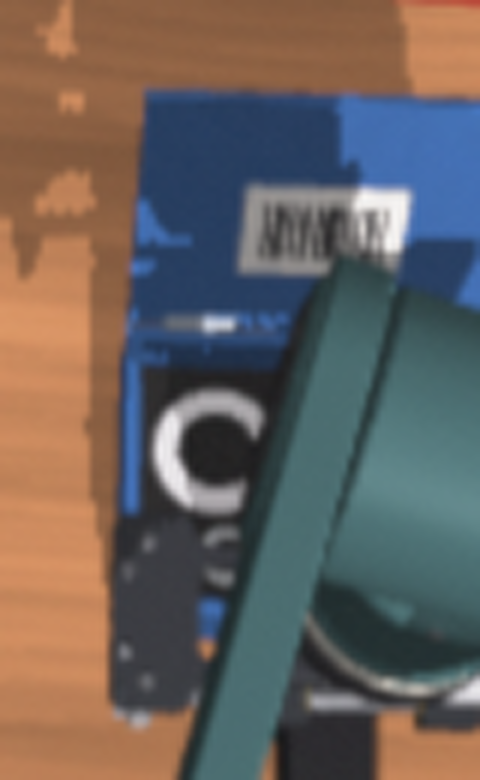

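Run:
```python
from h import *
s=snap("side");t=snap("top");o=robot.get_obs();p=o["tool_pos"]
y=.05
ax=np.array([np.cos(y),np.sin(y),0]);ay=np.array([-np.sin(y),np.cos(y),0]);az=np.array([0,0,1])
base=p+[0,0,-.0105]+ax*.0014
for n,v,bias in(("rear topL",(-.06,.018,.036),0),("rear topR",(-.06,-.018,.036),0),("rear botR",(-.06,-.018,0),0)):
    q=proj(s,base+ax*v[0]+ay*v[1]+az*v[2])[0];print(n,((q-[300,150])+.5)*8-.5)
# reference bias: case front right top corners etc
for P in ([.5415,-.1275,.062],[.534,.0225,.062]):print(((proj(s,P)[0]-[280,130])+.5)*4-.5)
```

```text
rear topL [ 58.01895061 655.91644347]
rear topR [139.03995939 736.30102397]
rear botR [140.48435571 802.4842323 ]
[323.69122866 477.11358806]
[160.19104638 322.52812377]
```

Held for over 2 s at about 0 joint speed. Returning the reader.

Request:
arm_command --plan '[1, 0, -1, 0, 0, 0, 1, 1, 0, -2, 0, 0, 0, 1, 0, 4, -1, 0, 0, 0, 1, 0, 5, 0, 0, 0, 0, 1, -1, 5, 0, 0, 0, 0, 1, -1, 5, 0, 0, 0, 0, 1, -1, 5, 0, 0, 0, 0, 1, -1, 5, 0, 0, 0, 0, 1]'

```text
time: 26.72
tool_pos: [0.5117, 0.2345, 0.1396]
ee_rot: [3.142, 0.001, -3.092]
wrist_force: [0.7, 0.3, -2.3]
width: 0.0355
```

Request:
arm_command --plan '[-1, 4, 0, 0, 0, 0, 1, 0, 1.5, 0, 0, 0, 0, 1, 0, 0, 0, 0, 0, 0, 1, 0, 0, 0, 0, 0, 0, 1]'

```text
time: 27.22
tool_pos: [0.519, 0.2872, 0.1387]
ee_rot: [-3.141, -0.0, -3.093]
wrist_force: [1.0, 0.7, -2.0]
width: 0.0357
```

Run:
```python
from h import *
s=snap("side","s18.png",(200,80,320,210),5)
o=robot.get_obs();print(o["time"],o["tool_pos"],o["ee_rot"],o["wrist_force"])
```

```text
27.275 [0.51912896 0.28704806 0.13875759] [-3.14098716e+00  9.34826933e-05 -3.09322144e+00] [-0.3741169   0.46922952 -1.81953991]
```

View pics/s18.png

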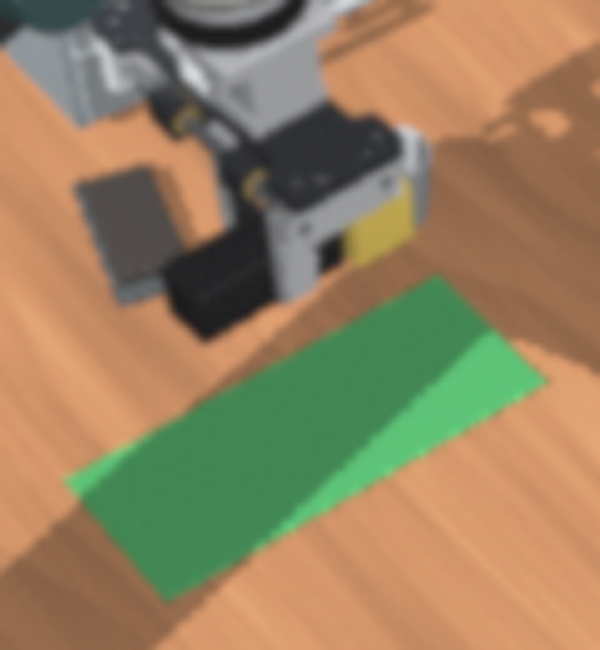

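Request:
arm_command --plan '[0, 0, 3, 0, 0, 0, 1, 0, 0, 4, 0, 0, 0, 1, 0, 0, 3, 0, 0, 0, 1, 0, 0, 1, 0, 0, 0, 1, 0, 0, 0.6, 0, 0, 0, 1, 0, 0, 0.3, 0, 0, 0, 1, 0, 0, 0.3, 0, 0, 0, 1, 0, 0, 0, 0, 0, 0, 1]'

```text
time: 28.28
tool_pos: [0.5194, 0.2887, 0.017]
ee_rot: [3.141, 0.001, -3.092]
wrist_force: [1.1, 0.2, -2.6]
width: 0.0359
```

Request:
arm_command --plan '[0, 0, 0.1, 0, 0, 0, 1, 0, 0, 0.1, 0, 0, 0, 1, 0, 0, 0, 0, 0, 0, 1]'

```text
time: 28.65
tool_pos: [0.5192, 0.2886, 0.0146]
ee_rot: [3.141, 0.0, -3.092]
wrist_force: [-0.1, 0.4, -2.4]
width: 0.0358
```

Request:
arm_command --plan '[0, 0, 0.1, 0, 0, 0, 1, 0, 0, 0, 0, 0, 0, 1]'

```text
time: 28.9
tool_pos: [0.5192, 0.2886, 0.0145]
ee_rot: [3.141, 0.0, -3.092]
wrist_force: [-2.0, -2.3, 4.4]
width: 0.0358
```

Request:
arm_command --plan '[0, 0, 0, 0, 0, 0, 0.6, 0, 0, 0, 0, 0, 0, 0.5, 0, 0, 0, 0, 0, 0, 0.3, 0, 0, 0, 0, 0, 0, 0, 0, 0, 0, 0, 0, 0, 0, 0, 0, 0, 0, 0, 0, 0]'

```text
time: 29.65
tool_pos: [0.5192, 0.2886, 0.0135]
ee_rot: [3.142, 0.0, -3.092]
wrist_force: [0.9, 0.7, -0.8]
width: 0.0833
```

Request:
arm_command --plan '[0, 0, -1, 0, 0, 0, 0, 0, 0, -3, 0, 0, 0, 0, 0, 0, -4, 0, 0, 0, 0, 0, 0, -4, 0, 0, 0, 0, 5, 0, -4, 0, 0, 0, 0, 5, 0, 0, 0, 0, 0, 0, 5, 0, 0, 0, 0, 0, 0, 0, 0, 0, 0, 0, 0]'

```text
invalid input
```

Run:
```python
from h import *
s=snap("side","s19.png",None,1.25);t=snap("top","t19.png",None,1.25)
o=robot.get_obs();print(o["time"],o["tool_pos"],o["ee_rot"],o["wrist_force"],o["width"])
```

```text
29.75 [0.51916154 0.28857475 0.01351267] [ 3.14148396e+00  1.07173008e-04 -3.09162963e+00] [ 0.03212659  0.79619865 -0.34005192] 0.09155425537757661
```

View pics/s19.png

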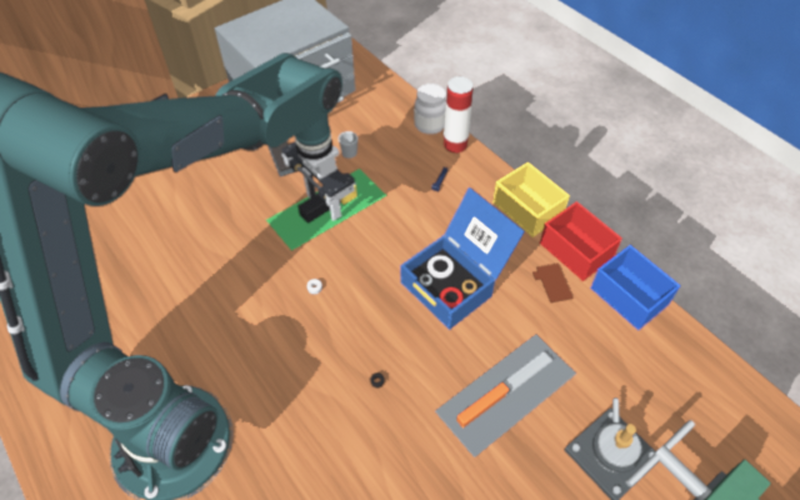

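View pics/t19.png

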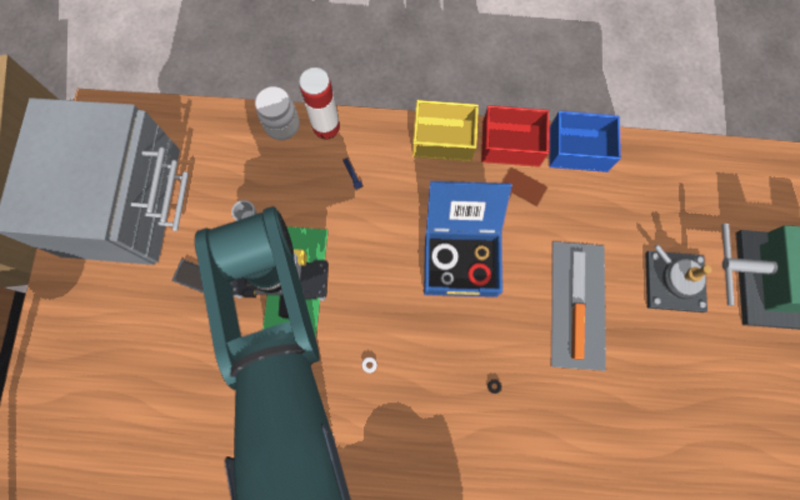

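The retreat call was refused because the row count was wrong (57 numbers). I'll resend it.

Request:
arm_command --plan '[0, 0, -1, 0, 0, 0, 0, 0, 0, -3, 0, 0, 0, 0, 0, 0, -4, 0, 0, 0, 0, 0, 0, -4, 0, 0, 0, 0, 5, 0, -4, 0, 0, 0, 0, 5, 0, 0, 0, 0, 0, 0, 5, 0, 0, 0, 0, 0, 0]'

```text
time: 30.62
tool_pos: [0.3696, 0.2812, 0.1743]
ee_rot: [3.14, 0.003, -3.092]
wrist_force: [-1.0, 1.2, 1.4]
width: 0.0939
```

Request:
arm_command --plan '[0, 0, 0, 0, 0, 0, 0, 0, 0, 0, 0, 0, 0, 0]'

```text
time: 30.88
tool_pos: [0.3712, 0.2813, 0.1735]
ee_rot: [3.141, 0.002, -3.091]
wrist_force: [0.6, 0.3, -0.4]
width: 0.094
```

Run:
```python
from h import *
s=snap("side","s20.png",None,1.25);t=snap("top","t20.png",None,1.25)
o=robot.get_obs();print(o["time"],o["tool_pos"],o["ee_rot"],o["wrist_force"],o["width"])
```

```text
30.975 [0.37165982 0.28124467 0.17296022] [ 3.14125598e+00  1.01490253e-03 -3.09232498e+00] [-0.38665115  0.73497753 -0.27466953] 0.0939335505689036
```

View pics/s20.png

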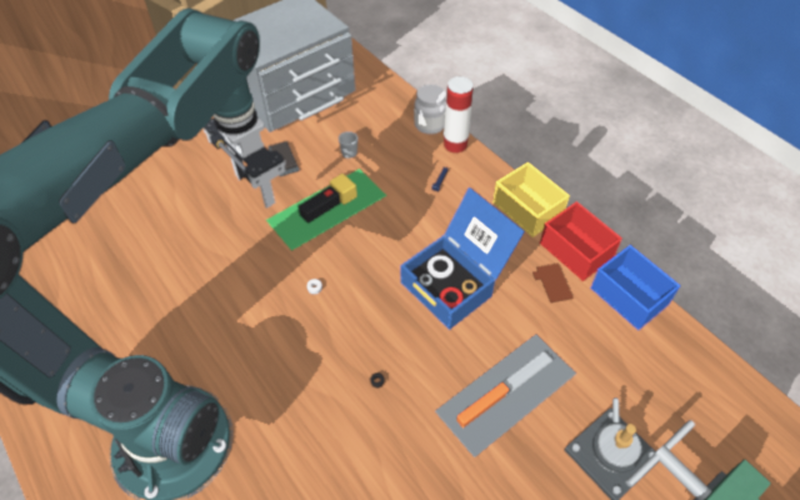

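View pics/t20.png

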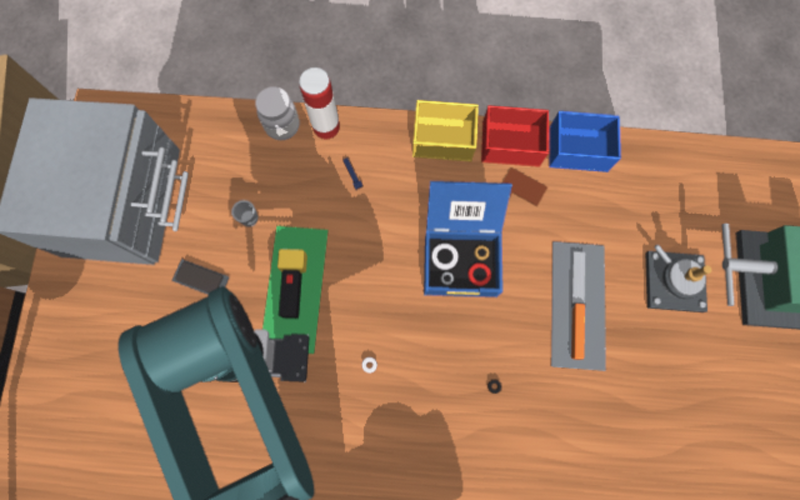

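```bash
python3 -c "
from bench import close_job
print(close_job())"
```

```text
the job is handed in; nothing more can be done
None
```

I completed the whole job and handed it in at about 31 s of the 72 s allowed; `close_job` gives no verdict.

- **Lid:** I slid the blade into the notch and levered the lid past upright along its arc until it fell open. The last pictures show it leaning back fully open with the label visible. The gripper stayed clear of it.
- **Blade:** It lies flat and released on its grey mat. By dead reckoning its origin is within about 10 mm of the mat's centre.
- **Reader:** I held it level with its nose about 10 cm in front of the label for over 2 s, with joint speeds near zero. It is back flat and released on its green mat, by dead reckoning about 5 mm from the centre. I felt both tools touch their mats before opening the fingers.
- **Bystanders:** They look unmoved in the last pictures; I did not measure their positions.

**Checks that disagreed or could not be made:**
- The two cameras disagreed by 2–4 mm, and triangulated heights came out about 4 mm low against the known lid height. I corrected for this.
- The gripper hid the reader's head while aiming. I worked out the aim from the arm's pose and the label's triangulated position, about (0.686, -0.047, 0.109) m after the height correction. Its tilt was only confirmed level to within about 3 degrees.
- One retreat command was refused because it had the wrong number of values. I resent it and nothing moved in between.

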